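# Weigh a valve body on the spring scale and mark the reading

## Robot

A 7-joint arm with a two-finger parallel gripper is mounted at the origin on a cart in front of the work surface, level with it; the furniture and walls round the work are solid. World frame = base frame: x ahead of the robot, y to its left, z up, the work surface at z = 0. Lengths are in m, angles in degrees, forces in N, time in s.
With the tool pointing down it reaches from about 0.425 to 0.875 m from the base axis. Payload 4.7 kg.
Tool frame: the origin (TCP) lies at the very end of the fingers, on their centre line; the grasp point (between the pads) lies env.tcp_to_grasp behind it (env.tcp_to_grasp is the distance from the TCP to the grasp point, in m); z points along the fingers, x is the direction in which the jaws open and shut, and the axes are right-handed (so a half turn about z gives the same grasp; the last joint's range is limited). The gripper opens to 87 mm and grips with 3 to 60 N. Pads are 19 mm wide; open, the fingers measure 117 mm over their backs; the gripper's body (75 mm by 190 mm) begins 51 mm behind the grasp point.
Start: joints at [-65.426, 18.392, -4.016, 83.108, 1.295, 78.541, -3.26], TCP at [0.262, 0.595, 0.223] pointing down, gripper open.
Joint ranges: [-163.93, 163.93], [-17.29, 119.83], [-79.2, 71.16], [3.27, 140.29], [-89.18, 269.18], [5.43, 117.66], [-154.24, 154.24]. Speed limits (degrees/s): [147.25, 147.25, 180, 180, 180, 180, 180].

## Interface

Orientations are given as [roll, pitch, yaw] about the fixed x, y, z axes, in that order (R = Rz(yaw) Ry(pitch) Rx(roll)).
In Python, from cell import env gives the robot as it stands. The module is installed in compiled form; this text tells all that it offers.
- The arm moves only by the tool send_rows, never from a script. Its argument "steps" is a list of rows, each a list of 3 entries, a list of its own where there are three numbers: the shift along the tool's x, y, z in m, then the turn, a rotation vector about the tool's x, y, z in rad, then the finger opening in m, from 0 to 0.087. A call has exactly 5 rows; each row is the pose to reach, as a shift and turn from the pose commanded when the call began, along the tool's axes at that moment; what a row does not reach only later rows make up. A row lasts 1/12 s, in which the tool goes at most 41.7 mm and 7.16 degrees, less where a joint would pass 70% of its speed; a pose out of reach is approached as far as the arm can. A call with a gripper value outside its range is refused whole. The fingers move at their own pace and stop on an object; "grip_force" is the grip in N (left out, the last holds). Time passes only in rows, so rows that repeat a pose let the fingers close, or fill a call up. It gives the time, the measured TCP pose, the force and the opening at its end, in the units of the state.
- env.get_obs(): the state, without advancing time (a new reading comes with each control period).
- env.read_camera(name): name is "scene" or "top"; returns a dict with "pixels" (420x560x3 uint8, red, green, blue), "fx", "fy", "cx", "cy" (pixels), "k1" (the pictures are not rectified: a ray, as slopes to the right and down, at radius r is drawn at 1 + k1 r^2 times it, then the intrinsics apply), "position" and "rotation" of the camera in the world. Camera axes: x right, y up, looking along -z (the intrinsics and any distortion apply to the point x, -y, -z); pixel columns grow to the right and rows downward; lengths in m; the calibration is good to about 2 mm. A picture is of the moment at which its call begins. There is no depth.
- env.sign_off(): hands the job in, once; it reports no verdict.
The state is a dict: "time_s": time; "qpos": joint angles; "joint_velocities": joint speeds; "effort": joint torques, N m; "tool_pos": TCP position; "tool_rot": TCP orientation; "force": force on the tool from outside, world axes, zero at the start; "wrist_torque": the same for the moment, N m; "grip_width": finger opening in m.
Only numpy, scipy, OpenCV 4.12 (cv2) and the standard library are available. Lean on these libraries where they do the work, as an engineer would, in place of code of your own. Each camera call takes 0.05 s, during which the arm holds its last target.

## Task

Hang the brass valve body by its lifting eye in the seat of the spring scale's hook, lowering it slowly with the hook until the hook carries its whole weight before you let go, so that the scale is never pressed hard, overloaded, jerked or left to bounce. When it hangs still, slide the blue marker level with the red pointer and leave both alone, with the valve body still hanging there. Do not disturb the other things on the bench.

Things in the scene. Friction and masses are not known exactly. Their poses are not given: they have to be found in the camera images.
- valve_body: Loose brass valve body on a 48 mm foot, upright, of unknown mass under 0.9 kg; origin: centre of its underside. 66 mm over its side ports (along y). Its steel eye plate is 12 mm thick (x), 34 mm wide (y), z = 46 to 125 mm (top), with a window through along x, 22 mm wide, z = 60 to 92 mm, narrower at the top. Grip the solid tab above the window, across its 34 mm width: the fingers then straddle the hook rod.
- eye (a point): Centre of the window in the valve body's eye plate, 76 mm above its underside; axes as the valve body.
- spring_scale: Fixed spring scale stand: grey base plate 170 x 150 x 14 mm, aluminium column 26 x 32 mm, 334 mm tall, on its left (+y) a white graduated plate out to 54 mm. Origin: underside, on the column's axis; x points from hook to column (away from the robot), y left, z up; its yaw varies.
- hook_carriage (a joint): How far the hook carriage with hook and red pointer has been pulled down, m: 0 unloaded, growing downward, stop at 0.160. A spring of about 60 N/m carries it (about 17 mm lower for each newton hung on it), hardly damped: left to itself it bobs for one to five seconds.
- hook_seat (a point): Centre of the rod in the hook's seat, 118 mm before (-x) the column's axis, 254 mm above the bench unloaded; moves with the hook, axes as the scale. The hook is an 8 mm steel rod along x: from the column level (6 mm above the seat) to 98 mm before it, down to the level seat at 110 to 126 mm, then up to its tip. When seated, the eye's centre hangs 12 mm below this point.
- hook_tip (a point): Centre of the round free end of the hook rod, 32 mm in front (-x) of the seat and 18 mm above it. The eye is passed over this tip towards +x.
- pointer (a point): Tip of the red pointer of the hook carriage, before the graduated plate; it moves with the hook (6 mm higher than hook_seat).
- marker (a joint): Position of the blue marker, m: 0 at the top (level with the unloaded pointer), growing downward to 0.150. It slides straight up and down with about 2 N of friction and stays where it is left.
- marker_line (a point): Tip of the blue marker's blade, beside the graduated plate; level with the red pointer when the reading is set. Axes as the scale.
- marker_grip (a point): Centre of the blue marker's grip tab, 105 mm to the left (+y) of the column's axis: 10 mm thick (along x), 36 mm long (y), 26 mm high; to be pinched from above across its thickness.
- wash_bottle: Bystander: wash bottle with bent spout, red cap, 62 x 107 x 195 mm; origin at its underside.
- bottle_250: Bystander: blue-capped clear bottle, 69 mm diameter, 145 mm tall; origin at its underside.
- beaker_150: Bystander: clear beaker, 72 mm, 82 mm tall; origin at its underside.
- timer: Bystander: flat timer, 62 x 66 x 16 mm; origin at its underside.
Not all that is in view belongs to the job. Leave any green or orange look-alike of the valve_body alone.

How it is judged (in metres and radians):
On the way, in this order (a step that is already met when the one before it is completed fails the run):
1. the valve body hangs in the hook's seat, let go, and has settled (contact force between valve_body and spring_scale above 1 N and distance between eye and hook_seat below 0.02 m and contact force between the fingers and valve_body below 0.05 N and value of joint hook_carriage above 0.02 m and linear speed of valve_body below 0.03 m/s and velocity of joint hook_carriage between -0.01 and 0.01 m/s), for 0.3 s.
2. the blue marker is level with the red pointer while the valve body hangs (z of pointer in the frame of marker_line between -0.005 and 0.005 m and distance between eye and hook_seat below 0.02 m), for 0.2 s.
At the end, for the whole second after the job is handed in: The valve body hangs by its eye in the hook's seat (eye centre within 20 mm of the seat's centre), at rest (slower than 30 mm/s, the scale slower than 10 mm/s), and the blue marker's tip is level with the red pointer within 5 mm (half a division) (all of step 2 and contact force between valve_body and spring_scale above 1 N and linear speed of valve_body below 0.03 m/s and velocity of joint hook_carriage between -0.01 and 0.01 m/s); the robot touches nothing.
It fails at once if the scale is jerked or dropped on (hook carriage faster than 0.15 m/s) (velocity of joint hook_carriage above 0.15 m/s or velocity of joint hook_carriage below -0.15 m/s).
It fails at once if the valve body, let go, bounces on the hook (hook carriage faster than 0.07 m/s with no finger on the valve body) (contact force between the fingers and valve_body below 0.05 N and (velocity of joint hook_carriage above 0.07 m/s or velocity of joint hook_carriage below -0.07 m/s)).
It fails at once if the valve body is pressed on the scale with more than 12 N (contact force between valve_body and spring_scale above 12 N).
It fails at once if the scale is overloaded (pulled beyond 155 mm) (value of joint hook_carriage above 0.155 m).
It fails at once if a bystander is moved by more than 30 mm (distance of any of wash_bottle, bottle_250, beaker_150, timer from where it was at the start of the episode above 0.03 m).
It also fails if it takes over 70 s, if anything falls off the work surface, if the arm or the gripper's body presses on something with over 40 N, if the wrist force passes 120 N, or if a joint passes its speed limit or range.

## Working session

There is one attempt and no reset: what is moved stays moved. The work goes in short steps, Python scripts to look and compute and a tool call to move; the robot and the scene stay as the last step left them, time stands still between calls to the robot, and variables do not carry over. Pictures are saved under pics/ and viewed, and the job is handed in when it is done.

Besides the shell and the picture viewer there is one more tool, called after "Request:" in YAML: its name, and indented under it one key for each argument. send_rows: Moves the arm, as the interface text tells. Its arguments: {"type":"object","properties":{"steps":{"type":"array"},"grip_force":{"type":"number"}},"required":["steps"]}

```bash
mkdir -p pics
cat > h.py <<'E'
from cell import env
import numpy as np, cv2
def snap(n,f):
    c=env.read_camera(n); cv2.imwrite(f,c["pixels"][:,:,::-1]); np.save(f+'.npy',{k:v for k,v in c.items()},allow_pickle=True); return c
def load(f): return np.load(f+'.npy',allow_pickle=True).item()
def proj(c,p):
    R=np.array(c["rotation"]);
    q=R.T@(np.array(p)-np.array(c["position"])); x=q[0]/-q[2]; y=-q[1]/-q[2]; s=1+c["k1"]*(x*x+y*y)
    return np.array([c["fx"]*x*s+c["cx"],c["fy"]*y*s+c["cy"]])
def ray(c,u,v):
    xd=(u-c["cx"])/c["fx"]; yd=(v-c["cy"])/c["fy"]; x,y=xd,yd
    for _ in range(50):
        s=1+c["k1"]*(x*x+y*y); x,y=xd/s,yd/s
    d=np.array(c["rotation"])@np.array([x,-y,-1]); return np.array(c["position"]),d/np.linalg.norm(d)
def atz(c,u,v,z):
    o,d=ray(c,u,v); return o+d*(z-o[2])/d[2]
def tri(c1,p1,c2,p2):
    o1,d1=ray(c1,*p1);o2,d2=ray(c2,*p2)
    A=np.array([d1,-d2]).T; s=np.linalg.lstsq(A,o2-o1,rcond=None)[0]
    a=o1+d1*s[0];b=o2+d2*s[1]; return (a+b)/2,np.linalg.norm(a-b)
def crop(f,x0,y0,x1,y1,out,k):
    im=cv2.imread(f)[y0:y1,x0:x1]; cv2.imwrite(out,cv2.resize(im,None,fx=k,fy=k,interpolation=cv2.INTER_CUBIC))
E
python3 - <<'E'
from h import *
for n in ("scene","top"):
    c=snap(n,f"pics/{n}0.png"); print({k:np.round(v,4).tolist() for k,v in c.items() if k!="pixels"})
print(env.get_obs(), env.tcp_to_grasp)
E
```

```text
{'fx': 539.215, 'fy': 539.215, 'cx': 269.0328, 'cy': 217.918, 'k1': -0.1791, 'position': [-0.0334, -0.6849, 1.1427], 'rotation': [46.1684, 0.1024, -33.0067]}
{'fx': 484.1249, 'fy': 484.1249, 'cx': 275.4712, 'cy': 209.8791, 'k1': -0.1318, 'position': [0.3963, 0.1772, 1.6451], 'rotation': [4.5848, -0.6605, -90.327]}
{'time_s': 0.1, 'qpos': array([-65.42893685,  18.43575279,  -4.01567981,  83.16986556,
         1.2951199 ,  78.54131266,  -3.25841604]), 'joint_velocities': array([-0.05991579, -0.07376523, -0.02629435, -0.24399902,  0.07668534,
       -0.02406876,  0.05534915]), 'effort': array([-2.31568929e-04, -4.92570198e+01, -4.05609151e-01, -3.13401282e+01,
       -6.42061047e-02,  3.93804756e-02,  5.99149189e-05]), 'tool_pos': array([0.26175998, 0.59440103, 0.22154314]), 'tool_rot': array([1.79994356e+02, 1.01687868e-01, 6.62403184e+01]), 'force': array([0.2507391 , 0.08390132, 0.06780663]), 'wrist_torque': array([-0.02657069, -0.00161388, -0.04047728]), 'grip_width': 0.0871642369356187} 0.0187
```

View pics/scene0.png

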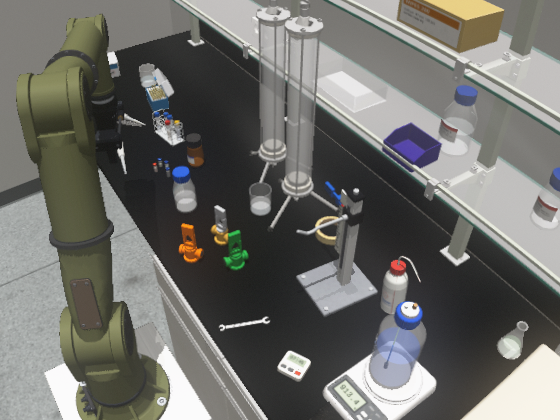

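View pics/top0.png

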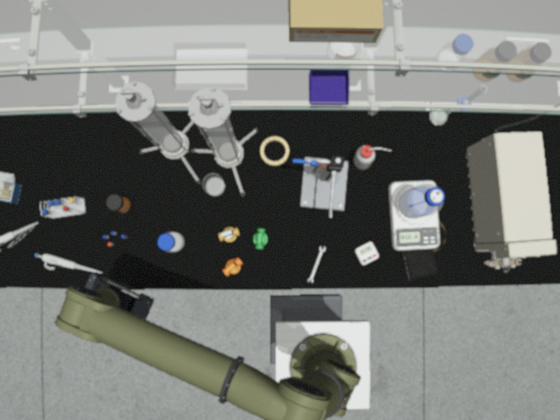

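The pictures show the brass and steel body at about scene (221,227) and top (229,235). The green and orange look-alikes stand beside it. The scale is at about scene (340,260) and top (325,185). The camera rotation comes as Euler angles, so I'll correct the helper.

```bash
python3 - <<'E'
s=open('h.py').read()
s=s.replace('import numpy as np, cv2','import numpy as np, cv2\nfrom scipy.spatial.transform import Rotation as Ro\ndef RR(c): return Ro.from_euler("xyz",c["rotation"],degrees=True).as_matrix()')
s=s.replace('np.array(c["rotation"])@','RR(c)@').replace('R=np.array(c["rotation"])','R=RR(c)')
open('h.py','w').write(s)
E
python3 - <<'E'
from h import *
crop('pics/scene0.png',170,190,270,280,'pics/s_a.png',8)
crop('pics/scene0.png',290,170,390,320,'pics/s_b.png',4)
crop('pics/top0.png',205,215,285,285,'pics/t_a.png',8)
crop('pics/top0.png',290,145,390,220,'pics/t_b.png',8)
c=load('pics/top0.png');print(proj(c,[0.262,.595,.223]),atz(c,229,235,.125),atz(c,325,185,0.0))
c=load('pics/scene0.png');print(proj(c,[0.262,.595,.223]),atz(c,221,240,0))
E
```

```text
[128.29597174 294.61633343] [0.43971618 0.30527764 0.125     ] [ 0.61301082 -0.01308681  0.        ]
[113.83924447 151.81673121] [0.44392369 0.31287887 0.        ]
```

View pics/s_a.png

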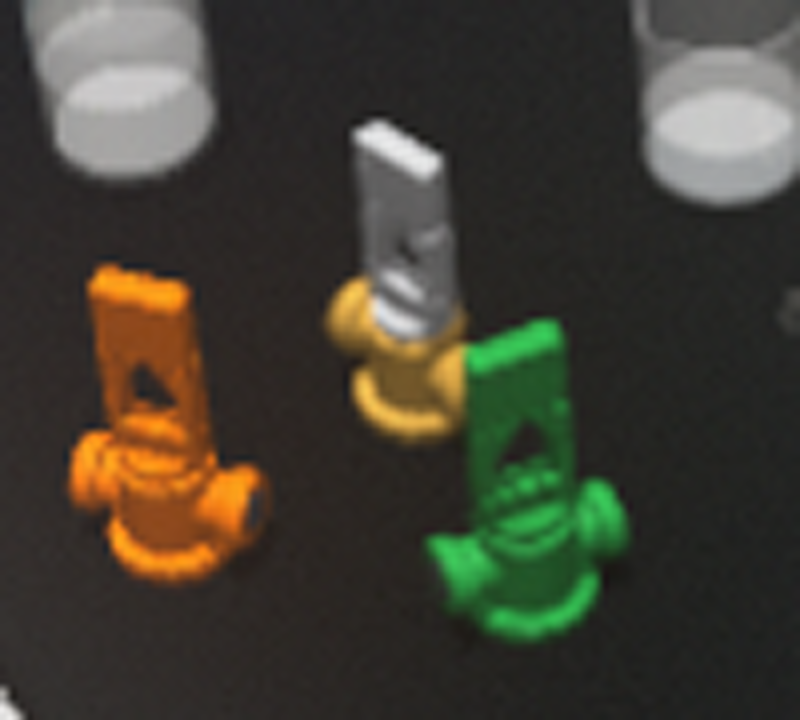

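View pics/s_b.png

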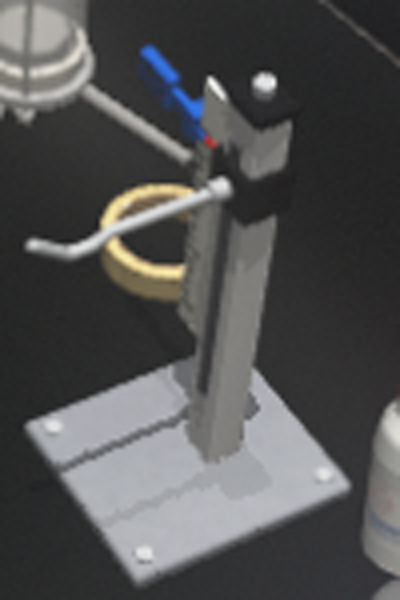

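View pics/t_a.png

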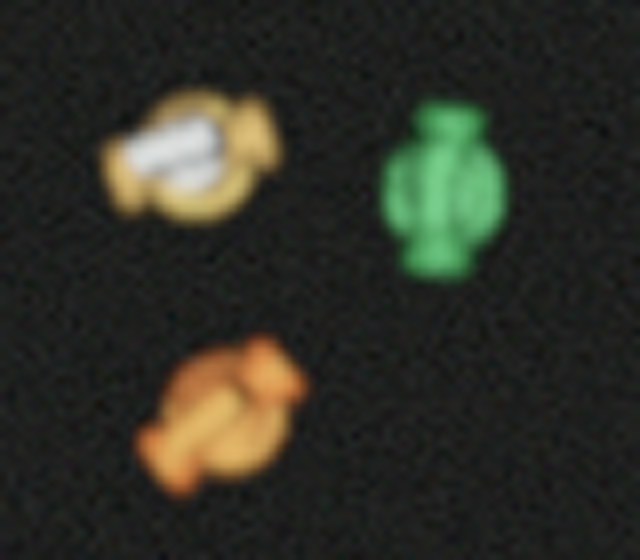

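View pics/t_b.png

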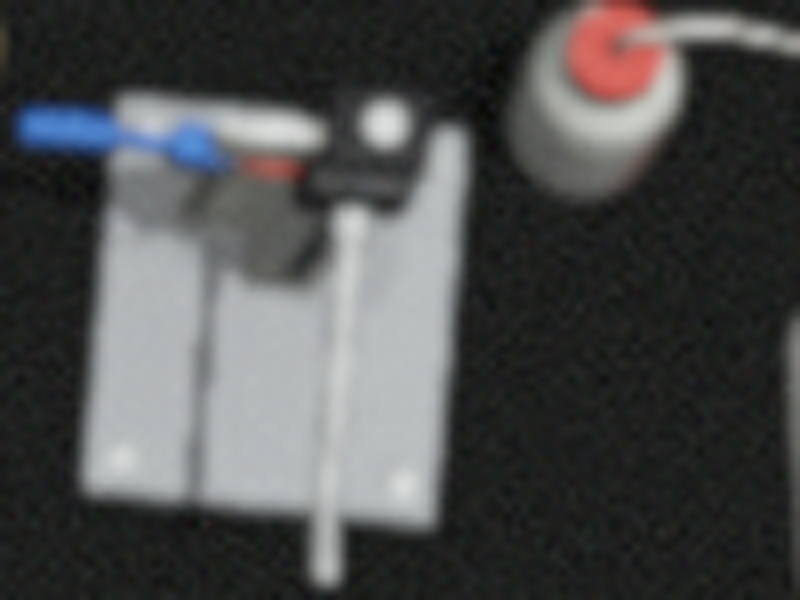

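```bash
cat > m.py <<'E'
from h import *
S=load('pics/scene0.png');T=load('pics/top0.png')
def sa(x,y):return (170+(x+.5)/8-.5,190+(y+.5)/8-.5)
def ta(x,y):return (205+(x+.5)/8-.5,215+(y+.5)/8-.5)
def sb(x,y):return (290+(x+.5)/4-.5,170+(y+.5)/4-.5)
def tb(x,y):return (290+(x+.5)/8-.5,145+(y+.5)/8-.5)
print('tabtop',tri(S,sa(398,150),T,ta(170,148)))
L=[atz(T,*ta(*p),.125) for p in [(125,163),(216,134)]]; print(L, np.degrees(np.arctan2(*(L[0]-L[1])[[1,0]])))
L=[atz(S,*sa(*p),.125) for p in [(366,124),(439,169)]]; print(L, np.degrees(np.arctan2(*(L[0]-L[1])[[1,0]])), np.linalg.norm(L[0]-L[1]))
print('base',atz(T,*ta(195,157),.0))
P=[atz(T,*ta(*p),.018) for p in [(110,180),(270,138)]]; print('ports',P,np.degrees(np.arctan2(*(P[0]-P[1])[[1,0]])),np.linalg.norm(P[0]-P[1]))
print('tip',tri(S,sb(34,245),T,tb(327,576)))
print('plate',[atz(T,*tb(*p),.014) for p in [(85,493),(437,527),(468,128),(115,92)]])
print('plate s',[atz(S,*sb(*p),.014) for p in [(25,428),(140,582),(348,488)]])
print('knob',tri(S,sb(263,82),T,tb(383,122)))
print('mark',tri(S,sb(150,60),T,tb(25,128)),)
h=[atz(T,*tb(*p),z) for p,z in [((327,576),.272),((350,215),.26)]];print(h,np.degrees(np.arctan2(*(h[1]-h[0])[[1,0]])))
E
python3 m.py
```

```text
tabtop (array([0.44709872, 0.31481494, 0.12373261]), np.float64(0.002721789655994876))
[array([0.44002147, 0.33299011, 0.125     ]), array([0.45125872, 0.29722938, 0.125     ])] 107.44451851126144
[array([0.44484514, 0.33082853, 0.125     ]), array([0.45489874, 0.29670278, 0.125     ])] 106.41520921016017 0.03557585789447288
base [0.44604599 0.31602529 0.        ]
ports [array([0.43598392, 0.35025838, 0.018     ]), array([0.45334822, 0.28297348, 0.018     ])] 104.47065905027122 0.06948939831558994
tip (array([0.4880961 , 0.00336893, 0.2746345 ]), np.float64(0.004160645553911026))
plate [array([0.53914684, 0.07387947, 0.014     ]), array([ 0.52399185, -0.07563129,  0.014     ]), array([ 0.69547446, -0.09227866,  0.014     ]), array([0.71119584, 0.05921239, 0.014     ])]
plate s [array([0.54090116, 0.06880449, 0.014     ]), array([ 0.52879936, -0.07712298,  0.014     ]), array([ 0.69117092, -0.09307155,  0.014     ])]
knob (array([ 0.63898988, -0.01002798,  0.33565742]), np.float64(0.0009980590912141113))
mark (array([0.65244387, 0.10857879, 0.26114002]), np.float64(0.004924022830246202))
[array([0.48647023, 0.00411153, 0.272     ]), array([ 0.61836359, -0.00785452,  0.26      ])] -5.183976398001974
```

```bash
cat > d.py <<'E'
import sys
from h import *
# usage d.py x y z yaw : delta rows from measured pose to target (tool down)
o=env.get_obs(); R=Ro.from_euler("xyz",o["tool_rot"],degrees=True)
t=np.array(list(map(float,sys.argv[1:5]))); Rt=Ro.from_euler("xyz",[180,0,t[3]],degrees=True)
print('t',o['time_s'],'pos',np.round(o['tool_pos'],4),'rot',np.round(o['tool_rot'],2),'F',np.round(o['force'],2),'w',round(o['grip_width'],4))
print('shift',np.round(R.inv().apply(t[:3]-o['tool_pos']),4),'turn',np.round((R.inv()*Rt).as_rotvec(),4))
E
python3 d.py .355 .455 .215 86; python3 d.py .447 .315 .215 106
```

```text
t 0.1 pos [0.2618 0.5944 0.2215] rot [1.7999e+02 1.0000e-01 6.6240e+01] F [0.25 0.08 0.07] w 0.0872
shift [-0.09    0.1415  0.0067] turn [-2.000e-04  1.800e-03 -3.449e-01]
t 0.1 pos [0.2618 0.5944 0.2215] rot [1.7999e+02 1.0000e-01 6.6240e+01] F [0.25 0.08 0.07] w 0.0872
shift [-0.1811  0.2821  0.0069] turn [-5.000e-04  1.700e-03 -6.939e-01]
```

Request:
send_rows:
  steps:
    - [[-0.018,0.028,0.001],[0,0,-0.07],0.087]
    - [[-0.036,0.056,0.002],[0,0,-0.14],0.087]
    - [[-0.054,0.085,0.003],[0,0,-0.21],0.087]
    - [[-0.072,0.113,0.004],[0,0,-0.28],0.087]
    - [[-0.09,0.1415,0.005],[0,0,-0.345],0.087]
  grip_force: 20

```text
time_s: 0.52
tool_pos: [0.3556, 0.4539, 0.217]
tool_rot: [-180.0, 0.0, 86.2]
force: [0.3, 0.2, 0.3]
grip_width: 0.0868
```

```bash
python3 d.py .447 .315 .215 106
```

```text
t 0.5167 pos [0.3556 0.4539 0.217 ] rot [-1.7998e+02  4.0000e-02  8.6220e+01] F [0.34 0.2  0.28] w 0.0868
shift [-0.1325  0.1003  0.0021] turn [-0.0005  0.0006 -0.3453]
```

Request:
send_rows:
  steps:
    - [[-0.026,0.02,0],[0,0,-0.07],0.075]
    - [[-0.053,0.04,0],[0,0,-0.14],0.07]
    - [[-0.08,0.06,0],[0,0,-0.21],0.065]
    - [[-0.107,0.08,0.001],[0,0,-0.28],0.065]
    - [[-0.1325,0.1003,0.002],[0,0,-0.345],0.065]

```text
time_s: 0.93
tool_pos: [0.4465, 0.3144, 0.2153]
tool_rot: [-180.0, 0.0, 106.0]
force: [1.0, 1.0, 0.4]
grip_width: 0.0668
```

```bash
python3 d.py .447 .315 .215 106
python3 - <<'E'
from h import *
for n in ("scene","top"): snap(n,f"pics/{n}1.png")
crop('pics/scene1.png',150,150,270,280,'pics/s_c.png',5)
crop('pics/top1.png',185,195,285,285,'pics/t_c.png',6)
E
```

```text
t 0.9333 pos [0.4465 0.3144 0.2153] rot [-1.7998e+02  1.0000e-02  1.0595e+02] F [0.99 0.96 0.36] w 0.0668
shift [0.0004 0.0007 0.0003] turn [-0.0004  0.0002 -0.0009]
```

View pics/s_c.png

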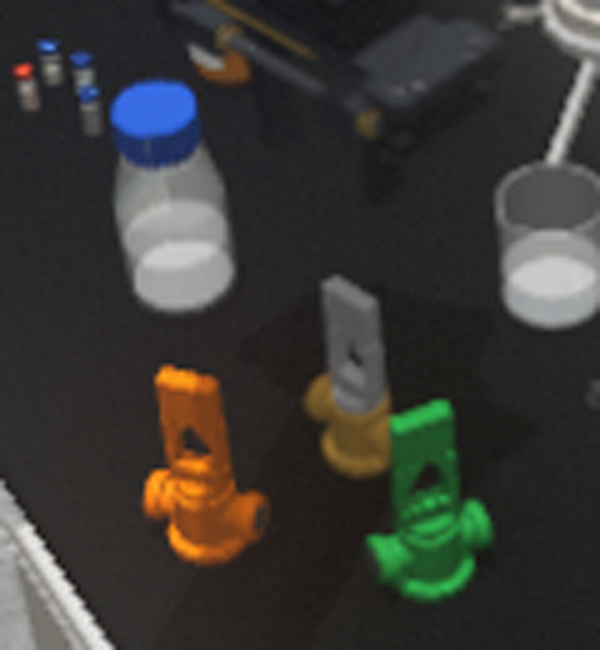

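View pics/t_c.png

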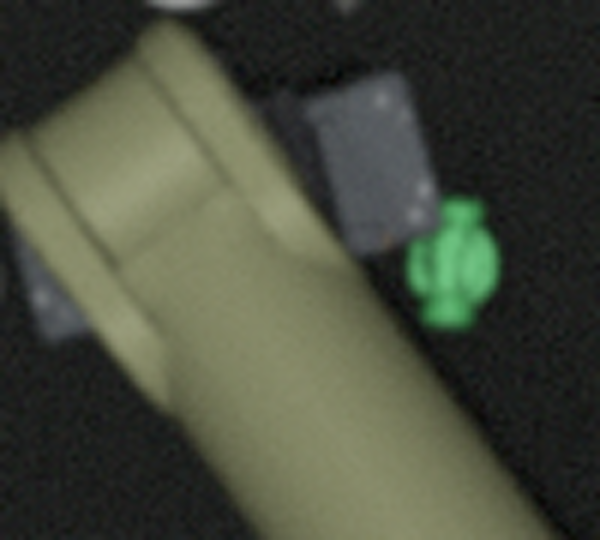

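The gripper stands over the body, and its long side runs along the jaw axis. At grasp height it passes above the green look-alike. Next I descend.

Request:
send_rows:
  steps:
    - [[0,0.0005,0.03],[0,0,0],0.065]
    - [[0,0.0005,0.06],[0,0,0],0.065]
    - [[0,0.0005,0.085],[0,0,0],0.065]
    - [[0,0.0005,0.105],[0,0,0],0.065]
    - [[0,0.0005,0.115],[0,0,0],0.065]

```text
time_s: 1.45
tool_pos: [0.4445, 0.3154, 0.0972]
tool_rot: [-179.7, 0.1, 105.8]
force: [0.7, -0.4, -0.6]
grip_width: 0.0648
```

```bash
python3 d.py .447 .315 .092 106
python3 - <<'E'
from h import *
for n in ("scene",): snap(n,f"pics/{n}2.png")
crop('pics/scene2.png',150,150,270,280,'pics/s_d.png',5)
E
```

```text
t 1.45 pos [0.4445 0.3154 0.0972] rot [-1.7973e+02  1.1000e-01  1.0577e+02] F [ 0.73 -0.44 -0.61] w 0.0648
shift [-0.0011  0.0023  0.0052] turn [-0.0048  0.0018 -0.0041]
```

View pics/s_d.png

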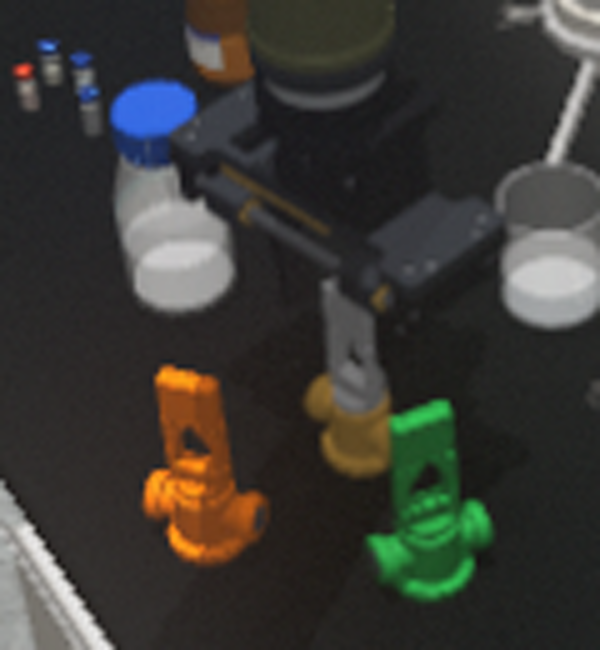

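Run:
```python
from h import *
c=load('pics/scene2.png');o=env.get_obs();p=o['tool_pos'];R=Ro.from_euler("xyz",o["tool_rot"],degrees=True)
print(p,o['time_s'])
f=lambda q:np.round((proj(c,q)-[150,150])*5)
for l in ([0,0,0],[.033,0,0],[-.033,0,0],[.033,0,-.07],[-.033,0,-.07],[0,0,-.028]): print(l,f(p+R.apply(l)))
print([f([.447,.315,z]) for z in (0,.06,.092,.125)])
crop('pics/scene2.png',200,190,250,240,'pics/s_e.png',14)
```

```text
[0.44417675 0.31518341 0.0965384 ] 1.5
[0, 0, 0] [342. 329.]
[0.033, 0, 0] [302. 303.]
[-0.033, 0, 0] [384. 355.]
[0.033, 0, -0.07] [292. 209.]
[-0.033, 0, -0.07] [377. 262.]
[0, 0, -0.028] [339. 292.]
[array([358., 446.]), array([351., 373.]), array([348., 333.]), array([344., 290.])]
```

View pics/s_e.png

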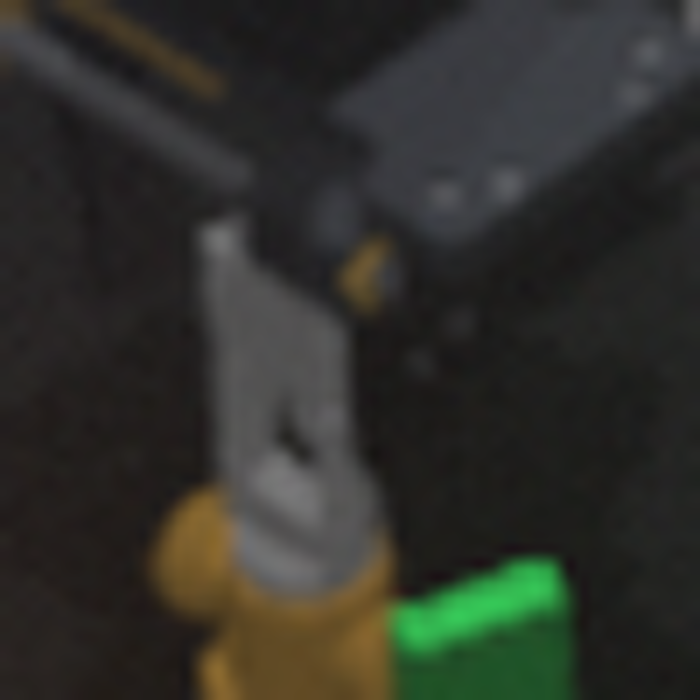

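The projections agree: the tab sits between the fingers. I correct about 2 mm along x, then close.

Request:
send_rows:
  steps:
    - [[0,0.0025,0.003],[0,0,0],0.06]
    - [[0,0.0025,0.004],[0,0,0],0.055]
    - [[0,0.0025,0.004],[0,0,0],0.045]
    - [[0,0.0025,0.004],[0,0,0],0.035]
    - [[0,0.0025,0.004],[0,0,0],0.025]
  grip_force: 25

```text
time_s: 1.92
tool_pos: [0.4495, 0.3176, 0.0977]
tool_rot: [179.9, -0.0, 105.8]
force: [-0.3, 0.4, 0.3]
grip_width: 0.0425
```

Request:
send_rows:
  steps:
    - [[0,0,0],[0,0,0],0.02]
    - [[0,0,0],[0,0,0],0.02]
    - [[0,0,0],[0,0,0],0.02]
    - [[0,0,0],[0,0,0],0.02]
    - [[0,0,0],[0,0,0],0.02]
  grip_force: 30

```text
time_s: 2.33
tool_pos: [0.4496, 0.317, 0.0973]
tool_rot: [179.9, 0.0, 105.7]
force: [0.7, -2.2, 5.7]
grip_width: 0.0339
```

```bash
python3 d.py .447 .315 .24 106
```

```text
t 2.3333 pos [0.4496 0.317  0.0973] rot [1.7993e+02 1.0000e-02 1.0575e+02] F [ 0.71 -2.22  5.75] w 0.0339
shift [-0.0012 -0.0028 -0.1427] turn [ 0.0012  0.0001 -0.0044]
```

Request:
send_rows:
  steps:
    - [[0,0,-0.003],[0,0,0],0.02]
    - [[0,0,-0.01],[0,0,0],0.02]
    - [[0,0,-0.025],[0,0,0],0.02]
    - [[0,0,-0.045],[0,0,0],0.02]
    - [[0,0,-0.065],[0,0,0],0.02]
  grip_force: 30

```text
time_s: 2.75
tool_pos: [0.4475, 0.3169, 0.161]
tool_rot: [-179.8, 0.0, 105.8]
force: [-0.9, 0.9, -3.3]
grip_width: 0.0337
```

Request:
send_rows:
  steps:
    - [[0,0,-0.025],[0,0,0],0.02]
    - [[0,0,-0.05],[0,0,0],0.02]
    - [[0,0,-0.075],[0,0,0],0.02]
    - [[0,0,-0.1],[0,0,0],0.02]
    - [[0,0,-0.115],[0,0,0],0.02]

```text
time_s: 3.17
tool_pos: [0.4488, 0.3179, 0.279]
tool_rot: [179.9, -0.1, 105.8]
force: [0.5, 1.3, -3.4]
grip_width: 0.0338
```

Request:
send_rows:
  steps:
    - [[0,0,0],[0,0,0],0.02]
    - [[0,0,0],[0,0,0],0.02]
    - [[0,0,0],[0,0,0],0.02]
    - [[0,0,0],[0,0,0],0.02]
    - [[0,0,0],[0,0,0],0.02]

```text
time_s: 3.58
tool_pos: [0.4482, 0.3167, 0.2747]
tool_rot: [-179.8, 0.1, 105.8]
force: [-0.0, -0.2, -3.8]
grip_width: 0.0337
```

```bash
python3 d.py .40 .16 .277 95;  python3 - <<'E'
from h import *
for i in range(4): print(np.round(env.get_obs()['force'],2), np.round(env.get_obs()['tool_pos'],4)); snap("scene","pics/scene3.png")
crop('pics/scene3.png',150,90,290,260,'pics/s_f.png',4)
E
```

```text
t 3.5833 pos [0.4482 0.3167 0.2747] rot [-1.7983e+02  7.0000e-02  1.0578e+02] F [-0.   -0.24 -3.77] w 0.0337
shift [-0.1377 -0.089  -0.0018] turn [-0.0028  0.0014  0.1881]
[-0.   -0.24 -3.77] [0.4482 0.3167 0.2747]
[-0.73  0.44 -4.92] [0.4484 0.3168 0.2751]
[ 1.19 -0.25 -3.46] [0.4485 0.3169 0.2754]
[ 0.02 -0.2  -3.88] [0.4486 0.3169 0.2757]
```

View pics/s_f.png

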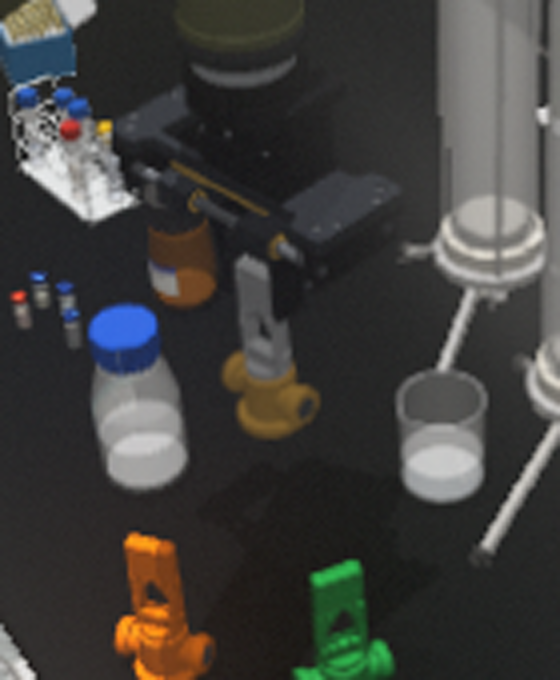

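The body is held and weighs about 3.9 N. I carry it towards the hook.

```bash
python3 d.py .415 .16 .285 95
```

```text
t 3.7833 pos [0.4487 0.317  0.276 ] rot [-1.7995e+02  2.0000e-02  1.0577e+02] F [ 0.59 -0.94 -3.39] w 0.034
shift [-0.1419 -0.0751 -0.0089] turn [-0.0008  0.0004  0.188 ]
```

Request:
send_rows:
  steps:
    - [[-0.02,-0.011,-0.002],[0,0,0.027],0.02]
    - [[-0.05,-0.027,-0.004],[0,0,0.067],0.02]
    - [[-0.085,-0.045,-0.006],[0,0,0.113],0.02]
    - [[-0.12,-0.064,-0.008],[0,0,0.16],0.02]
    - [[-0.142,-0.075,-0.009],[0,0,0.188],0.02]

```text
time_s: 4.2
tool_pos: [0.4148, 0.1558, 0.2858]
tool_rot: [-180.0, 0.1, 94.7]
force: [0.8, -1.4, -2.8]
grip_width: 0.0335
```

```bash
python3 d.py .44 .0085 .297 84.6
```

```text
t 4.2 pos [0.4148 0.1558 0.2858] rot [-1.7999e+02  7.0000e-02  9.4680e+01] F [ 0.77 -1.45 -2.84] w 0.0335
shift [-0.1489  0.0131 -0.011 ] turn [0.     0.0012 0.176 ]
```

Request:
send_rows:
  steps:
    - [[-0.03,0.003,-0.003],[0,0,0.035],0.02]
    - [[-0.065,0.006,-0.006],[0,0,0.075],0.02]
    - [[-0.1,0.009,-0.009],[0,0,0.12],0.02]
    - [[-0.13,0.012,-0.011],[0,0,0.155],0.02]
    - [[-0.149,0.013,-0.011],[0,0,0.176],0.02]

```text
time_s: 4.62
tool_pos: [0.4418, 0.0088, 0.2973]
tool_rot: [179.9, 0.0, 84.6]
force: [0.2, 0.2, -3.4]
grip_width: 0.0339
```

Request:
send_rows:
  steps:
    - [[0,0,0],[0,0,0],0.02]
    - [[0,0,0],[0,0,0],0.02]
    - [[0,0,0],[0,0,0],0.02]
    - [[0,0,0],[0,0,0],0.02]
    - [[0,0,0],[0,0,0],0.02]

```text
time_s: 5.03
tool_pos: [0.4411, 0.0142, 0.2964]
tool_rot: [-180.0, 0.0, 85.1]
force: [1.3, -0.0, -3.4]
grip_width: 0.0338
```

```bash
python3 - <<'E'
from h import *
for n in ("scene","top"): snap(n,f"pics/{n}4.png")
crop('pics/scene4.png',240,150,390,320,'pics/s_g.png',4)
crop('pics/top4.png',270,145,390,260,'pics/t_g.png',5)
E
python3 d.py .464 .0065 .297 84.6
```

```text
t 5.1333 pos [0.4412 0.0137 0.2964] rot [-1.7999e+02  1.0000e-02  8.5020e+01] F [ 0.39 -0.63 -2.69] w 0.0336
shift [-0.0052  0.0234 -0.0006] turn [-0.0002  0.0001  0.0073]
```

View pics/s_g.png

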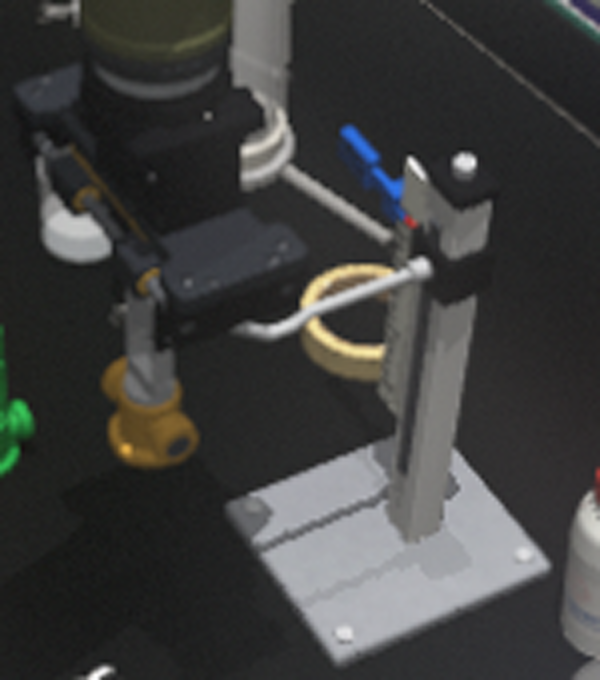

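View pics/t_g.png

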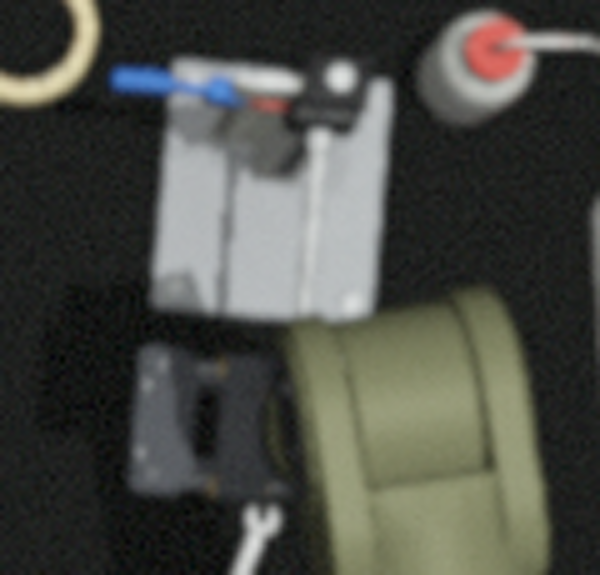

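```bash
cat > ov.py <<'E'
from h import *
O=np.array([.638,-.010,0]);R=Ro.from_euler("z",-5.4,degrees=True)
W=lambda p:O+R.apply(p)
pts=[(-.15,0,.272),(-.126,0,.254),(-.118,0,.254),(-.11,0,.254),(-.098,0,.260),(-.03,0,.26),(0,0,.334),(0,.105,.26)]
for n,b in(('scene',(290,170,390,320)),('top',(290,145,390,220))):
    c=load(f'pics/{n}0.png');k=6
    im=cv2.resize(cv2.imread(f'pics/{n}0.png')[b[1]:b[3],b[0]:b[2]],None,fx=k,fy=k,interpolation=cv2.INTER_CUBIC)
    for p in pts:
        u=proj(c,W(p)); q=((u-[b[0],b[1]]+.5)*k).astype(int); cv2.drawMarker(im,tuple(int(i) for i in q),(0,255,255),cv2.MARKER_CROSS,10,1)
    cv2.imwrite(f'pics/ov_{n}.png',im[:600] if n=='scene' else im)
E
python3 ov.py
```

```text
(no output)
```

View pics/ov_scene.png

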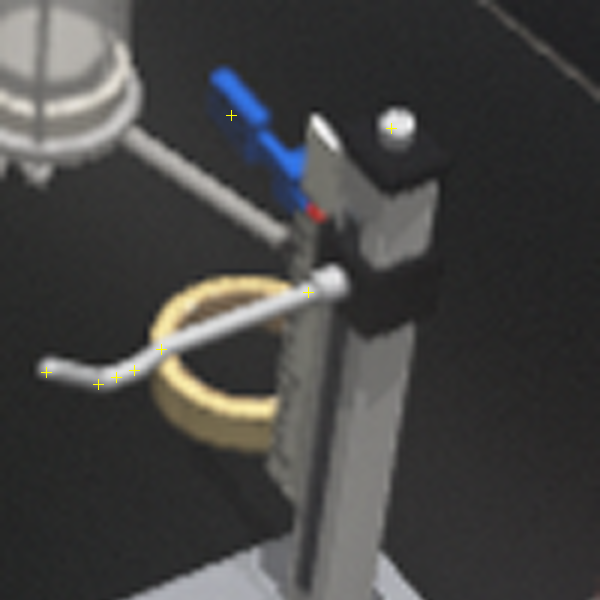

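View pics/ov_top.png

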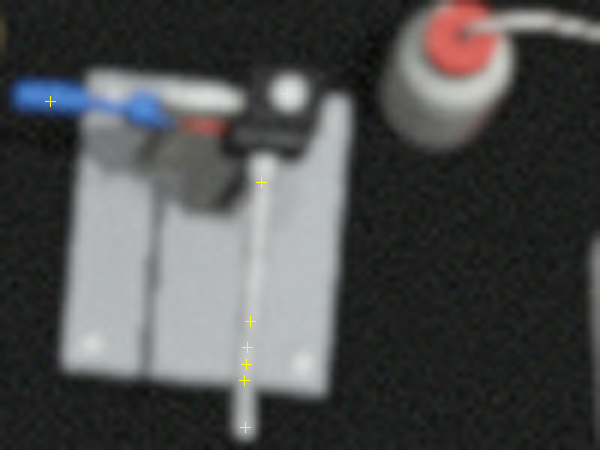

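The fitted scale pose overlays both pictures to about 1 mm. I go to the point just before the tip.

```bash
cat > ds.py <<'E'
import sys,subprocess
from h import *
s,l,z=map(float,sys.argv[1:4]); p=np.array([.638,-.010,0])+Ro.from_euler("z",-5.4,degrees=True).apply([s,l,z])
o=env.get_obs();q=Ro.from_euler("z",5.4,degrees=True).apply(o['tool_pos']-np.array([.638,-.010,0]))
print('scale coords now',np.round(q,4))
sys.argv[1:]=[str(p[0]),str(p[1]),str(p[2]),'84.6']; exec(open('d.py').read())
E
python3 ds.py -.176 0 .294
```

```text
scale coords now [-0.1982  0.0051  0.2964]
t 5.1333 pos [0.4412 0.0137 0.2964] rot [-1.7999e+02  1.0000e-02  8.5020e+01] F [ 0.39 -0.63 -2.69] w 0.0336
shift [-0.0052  0.0222  0.0024] turn [-0.0002  0.0001  0.0073]
```

Request:
send_rows:
  steps:
    - [[-0.001,0.004,0.0005],[0,0,0.001],0.02]
    - [[-0.002,0.009,0.001],[0,0,0.003],0.02]
    - [[-0.003,0.014,0.002],[0,0,0.005],0.02]
    - [[-0.004,0.019,0.002],[0,0,0.007],0.02]
    - [[-0.005,0.022,0.002],[0,0,0.007],0.02]

```text
time_s: 5.55
tool_pos: [0.4635, 0.0056, 0.2944]
tool_rot: [180.0, 0.0, 84.5]
force: [0.3, -0.2, -2.7]
grip_width: 0.0341
```

Request:
send_rows:
  steps:
    - [[0,0,0],[0,0,0],0.02]
    - [[0,0,0],[0,0,0],0.02]
    - [[0,0,0],[0,0,0],0.02]
    - [[0,0,0],[0,0,0],0.02]
    - [[0,0,0],[0,0,0],0.02]

```text
time_s: 5.97
tool_pos: [0.4626, 0.006, 0.2946]
tool_rot: [180.0, -0.0, 84.5]
force: [-0.0, 0.2, -3.6]
grip_width: 0.0337
```

```bash
python3 - <<'E'
from h import *
for n in ("scene","top"): snap(n,f"pics/{n}5.png")
crop('pics/scene5.png',250,210,350,290,'pics/s_h.png',8)
c=load('pics/scene5.png'); o=env.get_obs(); p=o['tool_pos']
f=lambda q:np.round((proj(c,q)-[250,210])*8+4)
Y=np.array([.094,.9956,0])
for h in (.0277,-.0053,-.0213,-.0373,-.0973): print(h,[f(p+Y*w+[0,0,h]) for w in (-.017,0,.017)])
E
python3 ds.py -.155 0 .294
```

```text
0.0277 [array([337., 118.]), array([306.,  80.]), array([276.,  42.])]
-0.0053 [array([333., 203.]), array([304., 165.]), array([274., 127.])]
-0.0213 [array([332., 243.]), array([302., 205.]), array([273., 167.])]
-0.0373 [array([330., 283.]), array([301., 244.]), array([272., 206.])]
-0.0973 [array([325., 424.]), array([297., 385.]), array([269., 348.])]
scale coords now [-0.1761 -0.0006  0.2946]
t 6.0667 pos [0.4626 0.0059 0.2946] rot [ 1.7999e+02 -1.0000e-02  8.4520e+01] F [ 0.83  0.52 -4.1 ] w 0.0339
shift [0.0007 0.0211 0.0006] turn [ 0.0002 -0.0002 -0.0014]
```

View pics/s_h.png

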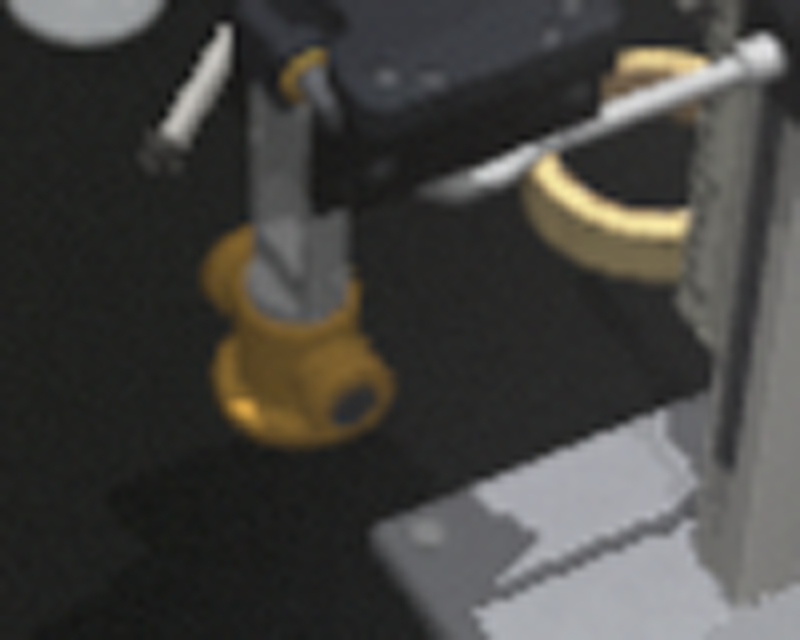

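The body hangs straight and agrees with the prediction. I insert slowly over the tip.

Request:
send_rows:
  steps:
    - [[0,0.004,0.0005],[0,0,0],0.02]
    - [[0,0.008,0.001],[0,0,0],0.02]
    - [[0,0.012,0.0015],[0,0,0],0.02]
    - [[0,0.016,0.002],[0,0,0],0.02]
    - [[0,0.02,0.0025],[0,0,0],0.02]

```text
time_s: 6.48
tool_pos: [0.4832, 0.0039, 0.2919]
tool_rot: [-180.0, 0.0, 84.5]
force: [1.4, -0.1, -3.6]
grip_width: 0.0333
```

```bash
python3 ds.py -.142 0 .288
```

```text
scale coords now [-0.1555 -0.0007  0.2919]
t 6.4833 pos [0.4832 0.0039 0.2919] rot [-1.800e+02  1.000e-02  8.451e+01] F [ 1.4  -0.14 -3.64] w 0.0333
shift [0.0007 0.0135 0.0039] turn [-0.      0.0001 -0.0016]
```

Request:
send_rows:
  steps:
    - [[0,0.003,0.001],[0,0,0],0.02]
    - [[0,0.006,0.002],[0,0,0],0.02]
    - [[0,0.009,0.003],[0,0,0],0.02]
    - [[0,0.012,0.004],[0,0,0],0.02]
    - [[0,0.0135,0.004],[0,0,0],0.02]

```text
time_s: 6.9
tool_pos: [0.4964, 0.0026, 0.2877]
tool_rot: [-180.0, 0.0, 84.5]
force: [0.6, -0.1, -4.0]
grip_width: 0.0338
```

```bash
python3 ds.py -.126 0 .277
python3 - <<'E'
from h import *
for n in ("scene","top"): snap(n,f"pics/{n}6.png")
crop('pics/scene6.png',250,190,370,290,'pics/s_i.png',6)
E
```

```text
scale coords now [-0.1422 -0.0008  0.2877]
t 6.9 pos [0.4964 0.0026 0.2877] rot [-1.7998e+02  1.0000e-02  8.4510e+01] F [ 0.56 -0.08 -4.01] w 0.0338
shift [0.0008 0.0162 0.0107] turn [-0.0003  0.0002 -0.0016]
```

View pics/s_i.png

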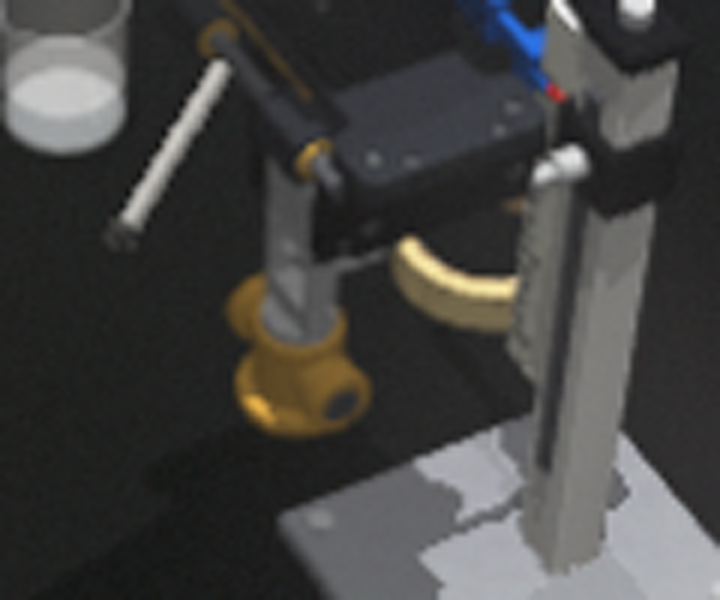

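Request:
send_rows:
  steps:
    - [[0.0003,0.003,0.002],[0,0,0],0.02]
    - [[0.0005,0.006,0.0045],[0,0,0],0.02]
    - [[0.0008,0.01,0.007],[0,0,0],0.02]
    - [[0.0008,0.013,0.009],[0,0,0],0.02]
    - [[0.0008,0.016,0.0107],[0,0,0],0.02]

```text
time_s: 7.42
tool_pos: [0.5123, 0.0019, 0.2769]
tool_rot: [-180.0, 0.0, 84.5]
force: [-0.4, 0.5, -3.0]
grip_width: 0.0334
```

```bash
python3 ds.py -.116 0 .272
```

```text
scale coords now [-1.262e-01  1.000e-04  2.769e-01]
t 7.4167 pos [0.5123 0.0019 0.2769] rot [-1.7998e+02  1.0000e-02  8.4510e+01] F [-0.39  0.48 -2.99] w 0.0334
shift [-0.      0.0102  0.0049] turn [-0.0003  0.0001 -0.0015]
```

Request:
send_rows:
  steps:
    - [[0,0.002,0.001],[0,0,0],0.02]
    - [[0,0.004,0.002],[0,0,0],0.02]
    - [[0,0.006,0.003],[0,0,0],0.02]
    - [[0,0.008,0.004],[0,0,0],0.02]
    - [[0,0.01,0.005],[0,0,0],0.02]

```text
time_s: 7.83
tool_pos: [0.5222, 0.001, 0.2724]
tool_rot: [180.0, -0.0, 84.5]
force: [-0.6, -1.2, -3.7]
grip_width: 0.0338
```

Request:
send_rows:
  steps:
    - [[0,0,0],[0,0,0],0.02]
    - [[0,0,0],[0,0,0],0.02]
    - [[0,0,0],[0,0,0],0.02]
    - [[0,0,0],[0,0,0],0.02]
    - [[0,0,0],[0,0,0],0.02]

```text
time_s: 8.25
tool_pos: [0.522, 0.001, 0.2725]
tool_rot: [180.0, -0.0, 84.5]
force: [0.3, 0.2, -3.4]
grip_width: 0.034
```

```bash
python3 ds.py -.116 0 .264
python3 - <<'E'
from h import *
F=[]
for i in range(12): F.append(env.get_obs()['force'][2]); snap("scene","pics/scene7.png"); 
snap("top","pics/top7.png")
print(np.round(F,2),np.mean(F),np.std(F))
crop('pics/scene7.png',250,170,370,280,'pics/s_j.png',6)
E
```

```text
scale coords now [-0.1165  0.      0.2725]
t 8.25 pos [0.522  0.001  0.2725] rot [ 1.7999e+02 -1.0000e-02  8.4520e+01] F [ 0.34  0.17 -3.45] w 0.034
shift [-0.      0.0005  0.0085] turn [ 0.0003 -0.0002 -0.0015]
[-3.45 -4.04 -3.64 -4.17 -3.61 -4.18 -3.43 -4.53 -4.08 -3.61 -4.44 -4.09] -3.9397787611419397 0.3625814992322926
```

View pics/s_j.png

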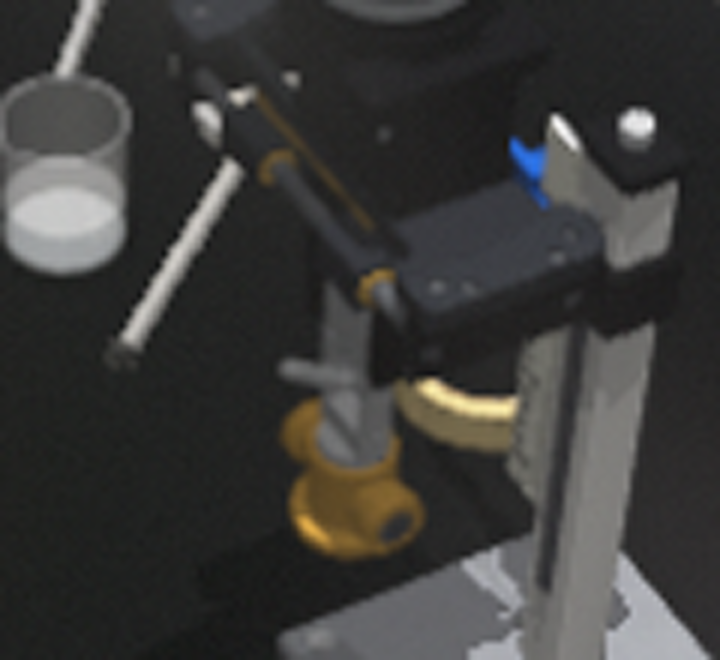

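The hook's tip comes through the eye at crop (290,370). The weight is about 3.95 N, so the drop should be about 66 mm. I lower slowly.

Request:
send_rows:
  steps:
    - [[0,0,0.002],[0,0,0],0.02]
    - [[0,0,0.004],[0,0,0],0.02]
    - [[0,0,0.006],[0,0,0],0.02]
    - [[0,0,0.008],[0,0,0],0.02]
    - [[0,0,0.01],[0,0,0],0.02]

```text
time_s: 9.32
tool_pos: [0.522, 0.001, 0.262]
tool_rot: [-180.0, 0.0, 84.5]
force: [-0.5, 0.2, -3.6]
grip_width: 0.0335
```

Request:
send_rows:
  steps:
    - [[0,0,0.002],[0,0,0],0.02]
    - [[0,0,0.004],[0,0,0],0.02]
    - [[0,0,0.006],[0,0,0],0.02]
    - [[0,0,0.008],[0,0,0],0.02]
    - [[0,0,0.01],[0,0,0],0.02]

```text
time_s: 9.73
tool_pos: [0.5221, 0.001, 0.2523]
tool_rot: [180.0, -0.0, 84.5]
force: [0.3, 0.1, -3.4]
grip_width: 0.034
```

Request:
send_rows:
  steps:
    - [[0,0,0.002],[0,0,0],0.02]
    - [[0,0,0.004],[0,0,0],0.02]
    - [[0,0,0.006],[0,0,0],0.02]
    - [[0,0,0.008],[0,0,0],0.02]
    - [[0,0,0.01],[0,0,0],0.02]

```text
time_s: 10.15
tool_pos: [0.5221, 0.001, 0.2423]
tool_rot: [180.0, -0.0, 84.5]
force: [-0.2, -0.2, -2.2]
grip_width: 0.0334
```

```bash
python3 - <<'E'
from h import *
F=[]
for i in range(6): F.append(env.get_obs()['force']); snap("scene","pics/scene8.png"); 
print(np.round(np.mean(F,0),2),env.get_obs()['tool_pos'],env.get_obs()['grip_width'])
crop('pics/scene8.png',250,170,370,280,'pics/s_k.png',6)
E
python3 ds.py -.116 0 .2
```

```text
[ 0.29  0.07 -2.36] [0.5221212  0.00097046 0.24252765] 0.03397964640639248
scale coords now [-0.1164  0.      0.2425]
t 10.45 pos [0.5221 0.001  0.2425] rot [ 1.7998e+02 -1.0000e-02  8.4510e+01] F [ 0.46 -0.12 -2.12] w 0.034
shift [-0.      0.0004  0.0425] turn [ 0.0003 -0.0001 -0.0015]
```

View pics/s_k.png

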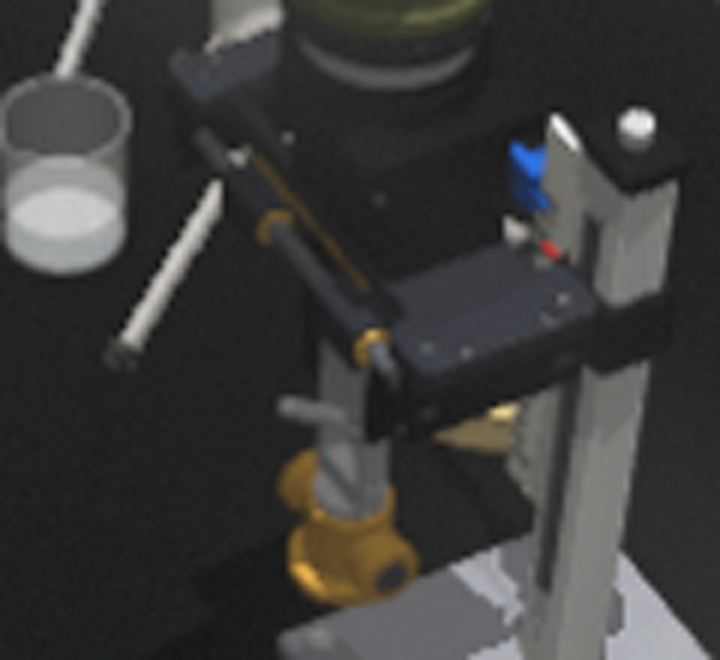

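The hook and pointer go down together and the force falls from −3.94 to −2.36 N. About 40 mm remains.

Request:
send_rows:
  steps:
    - [[0,0,0.002],[0,0,0],0.02]
    - [[0,0,0.004],[0,0,0],0.02]
    - [[0,0,0.006],[0,0,0],0.02]
    - [[0,0,0.008],[0,0,0],0.02]
    - [[0,0,0.01],[0,0,0],0.02]

```text
time_s: 10.87
tool_pos: [0.5223, 0.001, 0.2323]
tool_rot: [180.0, -0.0, 84.5]
force: [0.3, 0.2, -1.6]
grip_width: 0.0339
```

Request:
send_rows:
  steps:
    - [[0,0,0.002],[0,0,0],0.02]
    - [[0,0,0.004],[0,0,0],0.02]
    - [[0,0,0.006],[0,0,0],0.02]
    - [[0,0,0.008],[0,0,0],0.02]
    - [[0,0,0.01],[0,0,0],0.02]

```text
time_s: 11.28
tool_pos: [0.5223, 0.001, 0.2223]
tool_rot: [180.0, -0.0, 84.5]
force: [2.3, 0.4, -2.0]
grip_width: 0.0337
```

Request:
send_rows:
  steps:
    - [[0,0,0.002],[0,0,0],0.02]
    - [[0,0,0.004],[0,0,0],0.02]
    - [[0,0,0.006],[0,0,0],0.02]
    - [[0,0,0.008],[0,0,0],0.02]
    - [[0,0,0.01],[0,0,0],0.02]

```text
time_s: 11.7
tool_pos: [0.5222, 0.001, 0.2123]
tool_rot: [180.0, -0.0, 84.5]
force: [2.6, -0.1, -0.7]
grip_width: 0.0337
```

```bash
cat > ff.py <<'E'
from h import *
import sys
F=[]
for i in range(int(sys.argv[1])): F.append(env.get_obs()['force']); env.read_camera("top")
o=env.get_obs(); print(o['time_s'],np.round(np.mean(F,0),2),'sd',np.round(np.std(F,0),2),o['tool_pos'],o['grip_width'])
E
python3 ff.py 20
```

```text
12.7 [ 2.24  0.17 -0.77] sd [0.49 0.55 0.48] [0.52212393 0.00098829 0.21239973] 0.03416825399963438
```

A 2.2 N force in x has come up, so I look before going on.

Run:
```python
from h import *
for n in("scene","top"):snap(n,f"pics/{n}9.png")
print(env.get_obs()['wrist_torque'],env.get_obs()['tool_rot'])
crop('pics/scene9.png',250,170,370,290,'pics/s_l.png',6)
crop('pics/top9.png',260,120,400,240,'pics/t_l.png',5)
```

```text
[ 0.00715753 -0.63923145 -0.01411216] [ 1.79986547e+02 -5.32754371e-03  8.45126181e+01]
```

View pics/s_l.png

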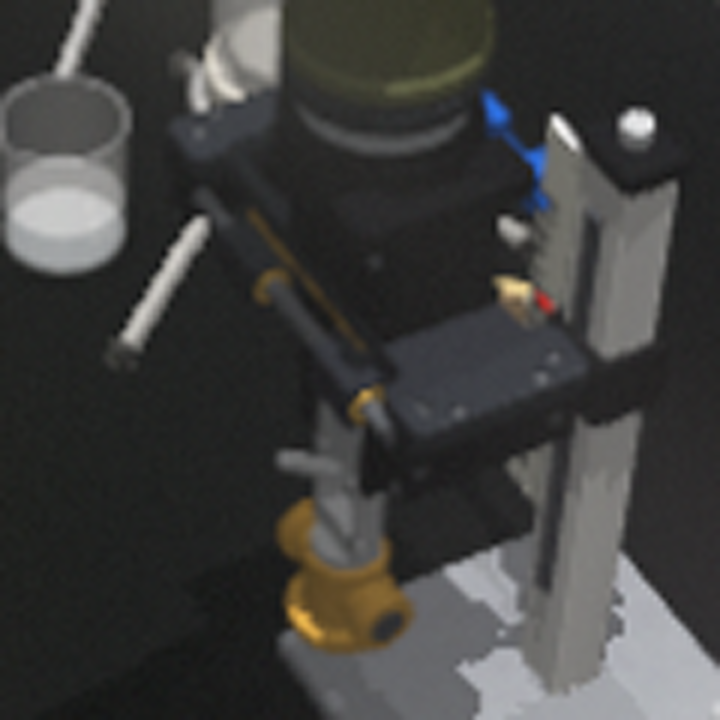

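View pics/t_l.png

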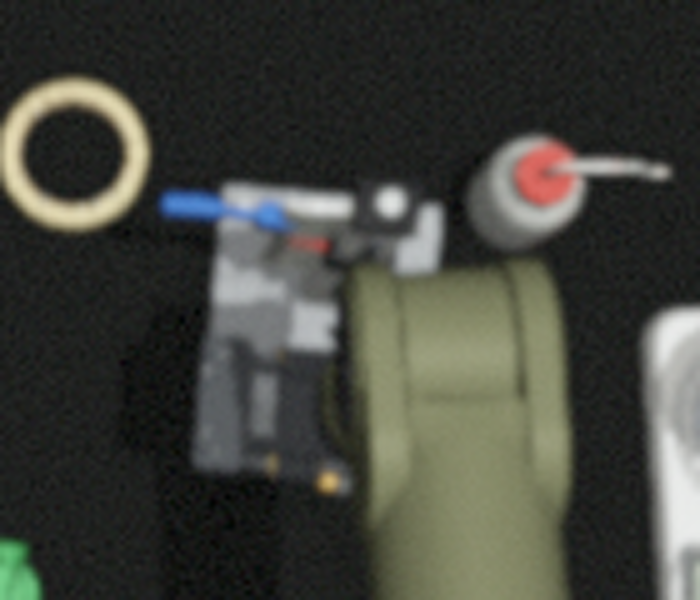

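The geometry looks fine. The +x push means the plate leans on the hook's front bend, so I ease it 2 mm towards +x.

Request:
send_rows:
  steps:
    - [[0,0.0004,0],[0,0,0],0.02]
    - [[0,0.0008,0],[0,0,0],0.02]
    - [[0,0.0012,0],[0,0,0],0.02]
    - [[0,0.0016,0],[0,0,0],0.02]
    - [[0,0.002,0],[0,0,0],0.02]

```text
time_s: 13.22
tool_pos: [0.523, 0.0009, 0.2119]
tool_rot: [-179.9, 0.0, 84.5]
force: [-2.0, -0.1, -1.3]
grip_width: 0.0334
```

```bash
python3 ff.py 8
```

```text
13.6167 [-1.87  0.39 -0.73] sd [0.43 0.31 0.38] [0.52387108 0.00075577 0.21230458] 0.03352928194043923
```

The sign flipped, so it is just friction along the rod. I back off 0.7 mm and lower the last 12 mm.

Request:
send_rows:
  steps:
    - [[0,-0.0004,0.001],[0,0,0],0.02]
    - [[0,-0.0007,0.002],[0,0,0],0.02]
    - [[0,-0.0007,0.0035],[0,0,0],0.02]
    - [[0,-0.0007,0.005],[0,0,0],0.02]
    - [[0,-0.0007,0.0065],[0,0,0],0.02]

```text
time_s: 14.03
tool_pos: [0.5238, 0.0008, 0.206]
tool_rot: [179.9, -0.0, 84.5]
force: [0.3, 0.2, 0.5]
grip_width: 0.0339
```

Request:
send_rows:
  steps:
    - [[0,0,0.0015],[0,0,0],0.02]
    - [[0,0,0.003],[0,0,0],0.02]
    - [[0,0,0.0045],[0,0,0],0.02]
    - [[0,0,0.0055],[0,0,0],0.02]
    - [[0,0,0.006],[0,0,0],0.02]

```text
time_s: 14.45
tool_pos: [0.5237, 0.0008, 0.1999]
tool_rot: [179.9, -0.0, 84.5]
force: [1.0, -0.5, 0.0]
grip_width: 0.0341
```

```bash
python3 ff.py 40
```

```text
16.45 [ 2.32 -0.35  0.01] sd [0.54 0.46 0.42] [0.52334787 0.00088274 0.19988376] 0.033558596203371406
```

The wrist carries about 0.0 N vertically, so the hook has the whole weight. I open.

Request:
send_rows:
  steps:
    - [[0,0.0006,0],[0,0,0],0.033]
    - [[0,0.0006,0],[0,0,0],0.036]
    - [[0,0.0006,0],[0,0,0],0.045]
    - [[0,0.0006,0],[0,0,0],0.055]
    - [[0,0.0006,0],[0,0,0],0.06]
  grip_force: 10

```text
time_s: 16.87
tool_pos: [0.5235, 0.0009, 0.1997]
tool_rot: [-180.0, 0.0, 84.5]
force: [0.5, 1.0, -0.4]
grip_width: 0.0485
```

```bash
python3 ff.py 20
python3 - <<'E'
from h import *
for n in("scene","top"):snap(n,f"pics/{n}10.png")
crop('pics/scene10.png',250,170,370,290,'pics/s_m.png',6)
E
```

```text
17.8667 [ 0.1  -0.11  0.17] sd [0.34 0.45 0.5 ] [0.52392021 0.00079131 0.19986172] 0.059865946881289725
```

View pics/s_m.png

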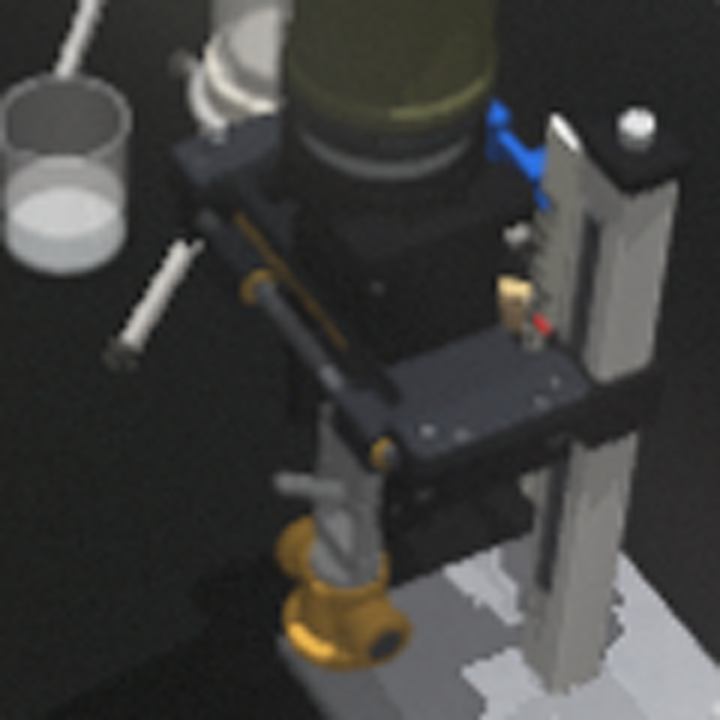

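The body is released and hanging. I retreat straight up.

Request:
send_rows:
  steps:
    - [[0,0,-0.003],[0,0,0],0.06]
    - [[0,0,-0.01],[0,0,0],0.06]
    - [[0,0,-0.02],[0,0,0],0.06]
    - [[0,0,-0.035],[0,0,0],0.06]
    - [[0,0,-0.05],[0,0,0],0.06]

```text
time_s: 18.38
tool_pos: [0.524, 0.0008, 0.2513]
tool_rot: [180.0, -0.0, 84.5]
force: [0.1, 0.2, 0.3]
grip_width: 0.06
```

Request:
send_rows:
  steps:
    - [[0,0,-0.02],[0,0,0],0.06]
    - [[0,0,-0.045],[0,0,0],0.06]
    - [[0,0,-0.075],[0,0,0],0.06]
    - [[0,0,-0.105],[0,0,0],0.06]
    - [[0,0,-0.125],[0,0,0],0.06]

```text
time_s: 18.8
tool_pos: [0.5245, 0.0006, 0.3792]
tool_rot: [179.7, -0.1, 84.5]
force: [1.1, 0.3, 0.7]
grip_width: 0.0604
```

```bash
python3 ff.py 2
python3 - <<'E'
from h import *
for n in("scene","top"):snap(n,f"pics/{n}11.png")
crop('pics/scene11.png',290,150,390,290,'pics/s_n.png',5)
crop('pics/top11.png',280,130,380,210,'pics/t_n.png',7)
E
```

```text
18.9 [ 1.18 -0.28  1.5 ] sd [0.08 0.58 0.78] [0.5255651  0.00059886 0.38017372] 0.059960274769189414
```

View pics/s_n.png

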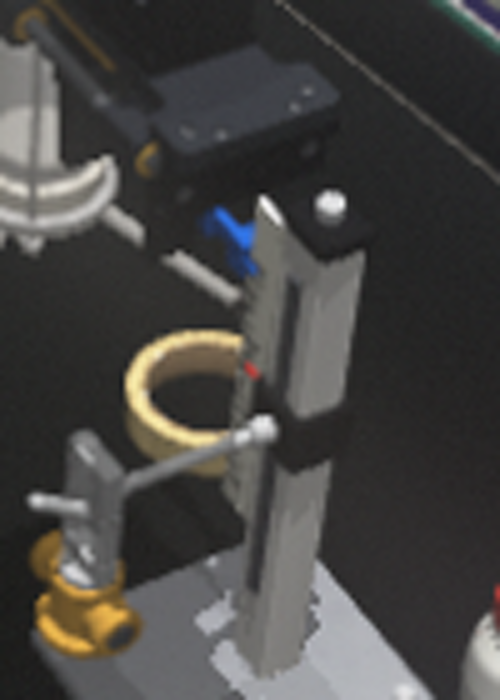

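View pics/t_n.png

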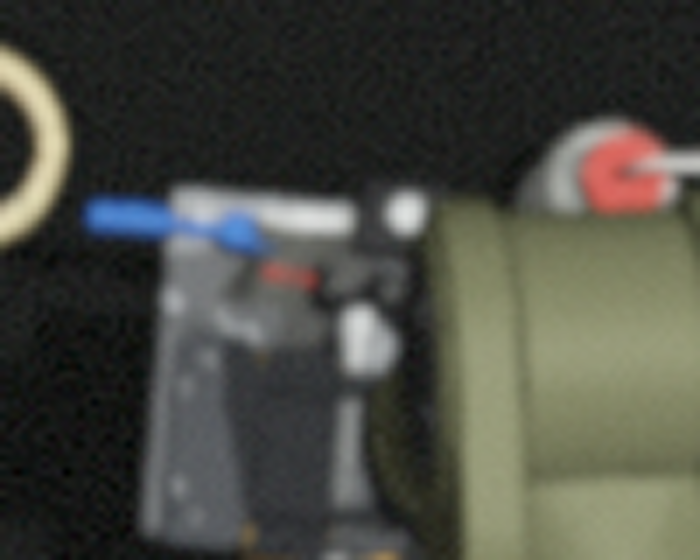

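Run:
```python
from h import *
crop('pics/scene0.png',315,172,375,222,'pics/s_o.png',12)
crop('pics/top0.png',285,150,345,180,'pics/t_o.png',12)
crop('pics/scene11.png',315,190,375,250,'pics/s_p.png',12)
```

```text
(no output)
```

View pics/s_o.png

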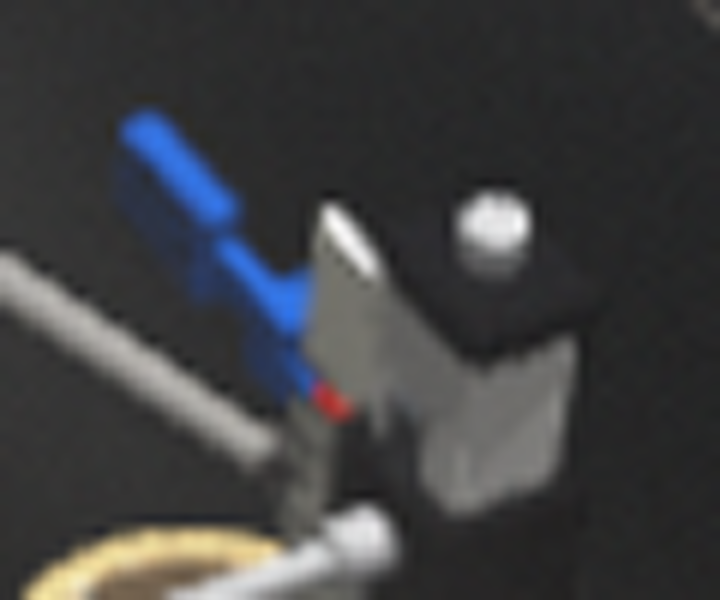

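View pics/t_o.png

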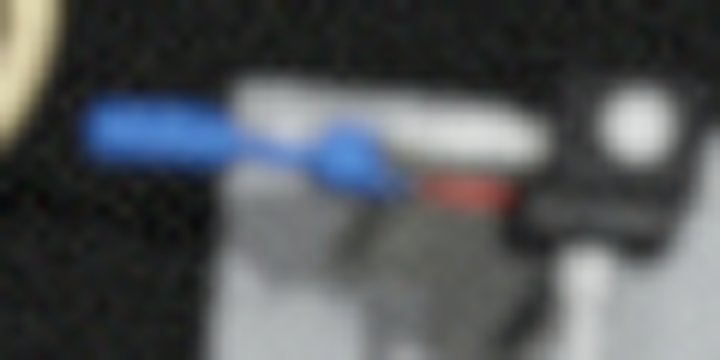

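View pics/s_p.png

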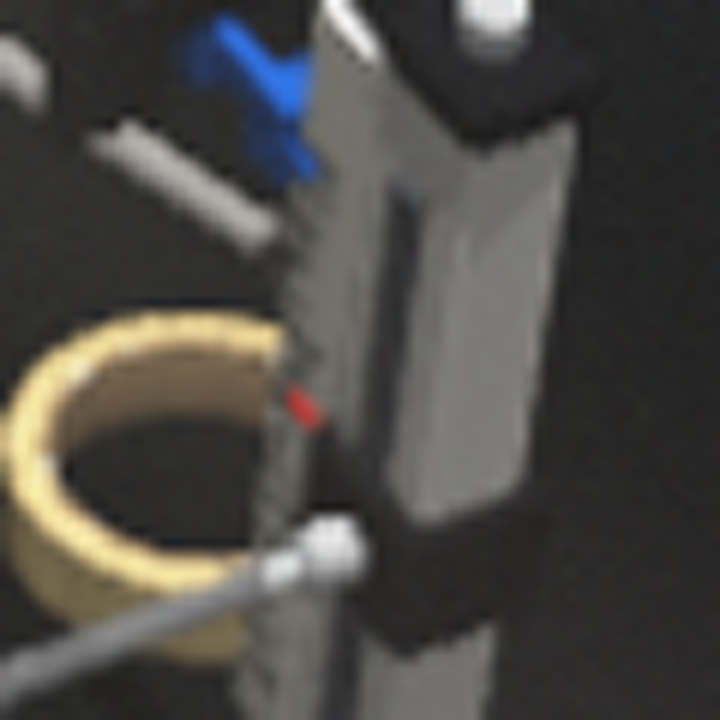

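```bash
python3 - <<'E'
from h import *
S=load('pics/scene0.png');T=load('pics/top0.png');S2=load('pics/scene11.png')
q=lambda x,y,a,b:(a+(x+.5)/12-.5,b+(y+.5)/12-.5)
g=tri(S,q(185,165,315,172),T,q(160,132,285,150));print('tabtop',g)
O=np.array([.638,-.010,0]);R=Ro.from_euler("z",-5.4,degrees=True)
print('scale coords',R.inv().apply(g[0]-O))
from scipy.optimize import brentq, minimize_scalar
def drop(p0,p1,z0):
    P=atz(S,*p0,z0)
    r=minimize_scalar(lambda d:np.linalg.norm(proj(S2,P-[0,0,d])-p1),bounds=(0,.15),method='bounded');return r.x,r.fun,R.inv().apply(P-O)
print(drop(q(332,400,315,172),q(307,408,315,190),.26))
print(drop(q(362,530,315,172),q(335,545,315,190),.26))
b=tri(S,q(320,388,315,172),T,q(410,188,285,150));print('blade tip',b,R.inv().apply(b[0]-O))
E
python3 ds.py .005 .105 .38
```

```text
tabtop (array([0.65033577, 0.09435465, 0.27015225]), np.float64(0.003822747530780377))
scale coords [0.00246038 0.10505242 0.27015225]
(np.float64(0.06347370845076204), np.float64(0.23324650066024508), array([-0.001407  ,  0.03819197,  0.26      ]))
(np.float64(0.06540745906285117), np.float64(0.2882432292511334), array([-0.01714835,  0.00329581,  0.26      ]))
blade tip (array([0.63851871, 0.0332323 , 0.25982542]), np.float64(0.004139068911028776)) [-0.00355211  0.04308924  0.25982542]
scale coords now [-0.1144 -0.      0.3758]
t 19.0 pos [0.5241 0.0007 0.3758] rot [ 1.799e+02 -3.000e-02  8.451e+01] F [-0.38  0.15 -0.56] w 0.0601
shift [ 0.1052  0.1192 -0.0039] turn [ 0.0017 -0.0006 -0.0016]
```

The drop is about 64 mm by three agreeing estimates. The grip tab is at scale (0.0025, 0.105) with its top at z about 0.27. I move over it while turning the tool.

Request:
send_rows:
  steps:
    - [[0.007,0.008,-0.002],[0,0,0.11],0.06]
    - [[0.015,0.018,-0.004],[0,0,0.23],0.06]
    - [[0.022,0.026,-0.004],[0,0,0.35],0.06]
    - [[0.03,0.035,-0.004],[0,0,0.47],0.06]
    - [[0.037,0.042,-0.004],[0,0,0.58],0.06]

```text
time_s: 19.42
tool_pos: [0.5692, 0.0341, 0.3773]
tool_rot: [-179.9, 0.1, 51.0]
force: [0.1, -0.3, 0.3]
grip_width: 0.0604
```

```bash
sed -i "s/'84.6'/(sys.argv[4] if len(sys.argv)>4 else '84.6')/" ds.py; python3 ds.py .0025 .105 .38 -5.4
```

```text
scale coords now [-0.0727  0.0374  0.3773]
t 19.4167 pos [0.5692 0.0341 0.3773] rot [-1.799e+02  1.100e-01  5.095e+01] F [ 0.06 -0.26  0.27] w 0.0604
shift [ 0.0979  0.0251 -0.0029] turn [-7.000e-04  2.600e-03  9.835e-01]
```

Request:
send_rows:
  steps:
    - [[0.01,0.003,-0.001],[0,0,0.1],0.06]
    - [[0.02,0.005,-0.002],[0,0,0.2],0.06]
    - [[0.03,0.008,-0.003],[0,0,0.3],0.06]
    - [[0.04,0.01,-0.003],[0,0,0.4],0.06]
    - [[0.05,0.013,-0.003],[0,0,0.5],0.06]

```text
time_s: 19.83
tool_pos: [0.6104, 0.0649, 0.3805]
tool_rot: [-180.0, 0.1, 22.4]
force: [-0.2, 0.6, 0.2]
grip_width: 0.06
```

```bash
python3 ds.py .0025 .105 .38 -5.4
```

```text
scale coords now [-0.0345  0.072   0.3805]
t 19.8333 pos [0.6104 0.0649 0.3805] rot [-1.7996e+02  1.4000e-01  2.2350e+01] F [-0.16  0.59  0.22] w 0.06
shift [ 0.0481 -0.012   0.0003] turn [-1.000e-04  2.600e-03  4.844e-01]
```

Request:
send_rows:
  steps:
    - [[0.01,-0.002,0],[0,0,0.1],0.06]
    - [[0.02,-0.005,0],[0,0,0.2],0.055]
    - [[0.03,-0.007,0],[0,0,0.3],0.05]
    - [[0.04,-0.01,0],[0,0,0.4],0.045]
    - [[0.048,-0.012,0],[0,0,0.484],0.045]

```text
time_s: 20.25
tool_pos: [0.6503, 0.0947, 0.38]
tool_rot: [180.0, 0.2, -5.4]
force: [-0.7, 0.4, 0.7]
grip_width: 0.0472
```

Request:
send_rows:
  steps:
    - [[0,0,0],[0,0,0],0.045]
    - [[0,0,0],[0,0,0],0.045]
    - [[0,0,0],[0,0,0],0.045]
    - [[0,0,0],[0,0,0],0.045]
    - [[0,0,0],[0,0,0],0.045]

```text
time_s: 20.67
tool_pos: [0.65, 0.0935, 0.3821]
tool_rot: [-180.0, -0.0, -5.1]
force: [-0.4, 0.1, 0.0]
grip_width: 0.0452
```

```bash
python3 ds.py .0025 .105 .241 -5.4
python3 - <<'E'
from h import *
for n in("scene","top"):snap(n,f"pics/{n}12.png")
crop('pics/scene12.png',270,100,390,220,'pics/s_q.png',6)
crop('pics/top12.png',260,90,400,210,'pics/t_q.png',5)
E
```

```text
scale coords now [0.0022 0.1041 0.3821]
t 20.6667 pos [0.65   0.0935 0.3821] rot [-1.7998e+02 -1.0000e-02 -5.0800e+00] F [-0.35  0.08  0.  ] w 0.0452
shift [ 0.0003 -0.0008  0.1411] turn [-0.0003 -0.0001  0.0055]
```

View pics/s_q.png

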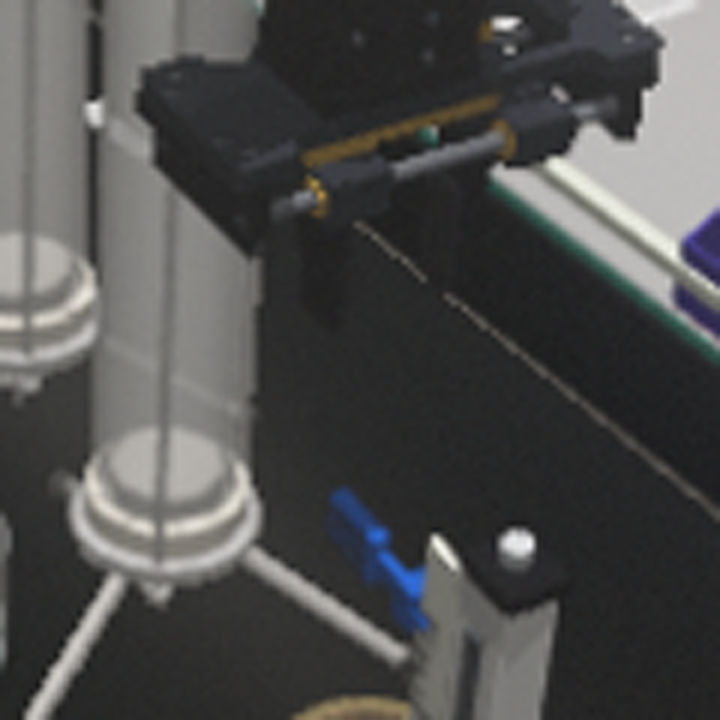

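View pics/t_q.png

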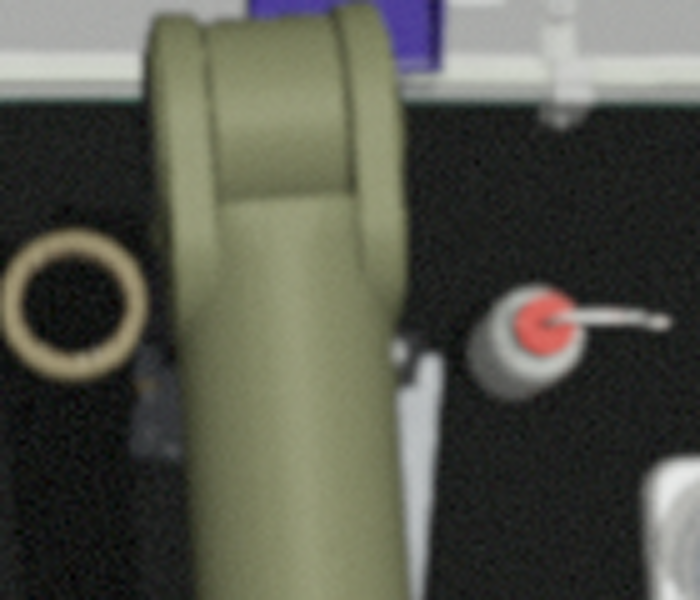

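Run:
```python
from h import *
S=load('pics/scene0.png');T=load('pics/top0.png')
print(tri(S,(384,152),T,(310,103)), tri(S,(430,187),T,(376,112)))
for z in (.4,.5,.6): print(atz(T,310,92,z),atz(T,310,110,z))
```

```text
(array([0.79835897, 0.06450693, 0.33397331]), np.float64(0.0036246386969374005)) (array([ 0.76781903, -0.1159751 ,  0.36170715]), np.float64(0.0018304537484592229))
[0.80988544 0.06870601 0.4       ] [0.76046992 0.06948194 0.4       ]
[0.77666942 0.07741834 0.5       ] [0.73122266 0.07813195 0.5       ]
[0.7434534  0.08613067 0.6       ] [0.7019754  0.08678196 0.6       ]
```

View pics/scene12.png

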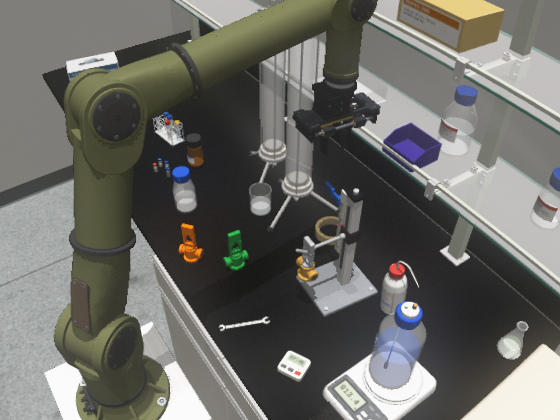

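View pics/top12.png

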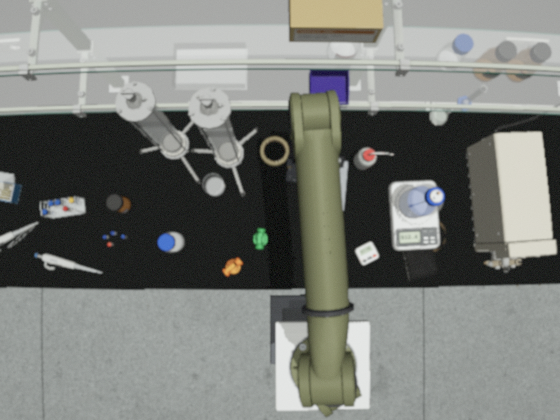

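The wrist joint is high, at x about 0.70. It stays clear of the shelf lip at x about 0.77. I descend onto the tab.

Request:
send_rows:
  steps:
    - [[0,-0.0008,0.025],[0,0,0.005],0.045]
    - [[0,-0.0008,0.055],[0,0,0.005],0.045]
    - [[0,-0.0008,0.08],[0,0,0.005],0.045]
    - [[0,-0.0008,0.09],[0,0,0.005],0.045]
    - [[0,-0.0008,0.095],[0,0,0.005],0.045]

```text
time_s: 21.18
tool_pos: [0.6494, 0.0949, 0.285]
tool_rot: [180.0, 0.2, -5.4]
force: [0.6, 0.1, 0.7]
grip_width: 0.0448
```

```bash
python3 - <<'E'
from h import *
for n in("scene",):snap(n,f"pics/{n}13.png")
crop('pics/scene13.png',300,130,380,220,'pics/s_r.png',8)
E
python3 ds.py .0025 .105 .241 -5.4
```

```text
scale coords now [0.0019 0.1054 0.2855]
t 21.2333 pos [0.6498 0.0948 0.2855] rot [ 1.7997e+02  1.2000e-01 -5.3800e+00] F [-0.06 -0.18 -1.04] w 0.0449
shift [0.0007 0.0004 0.0445] turn [0.0005 0.0021 0.0004]
```

View pics/s_r.png

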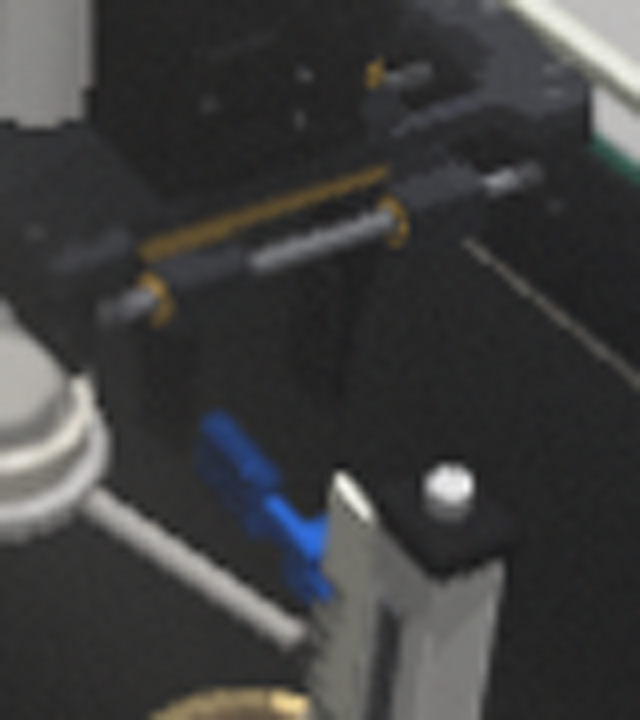

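Request:
send_rows:
  steps:
    - [[0.0005,0,0.01],[0,0,0],0.045]
    - [[0.0005,0,0.02],[0,0,0],0.045]
    - [[0.0005,0,0.03],[0,0,0],0.045]
    - [[0.0005,0,0.038],[0,0,0],0.045]
    - [[0.0005,0,0.042],[0,0,0],0.045]

```text
time_s: 21.65
tool_pos: [0.6504, 0.0948, 0.2433]
tool_rot: [180.0, 0.1, -5.4]
force: [-0.8, 0.6, -0.4]
grip_width: 0.0448
```

```bash
python3 - <<'E'
from h import *
for n in("scene",):snap(n,f"pics/{n}14.png")
crop('pics/scene14.png',300,150,380,250,'pics/s_s.png',7)
E
python3 ds.py .0025 .105 .241 -5.4
```

```text
scale coords now [0.0023 0.1054 0.2429]
t 21.7 pos [0.6502 0.0947 0.2429] rot [ 1.7996e+02  1.3000e-01 -5.3900e+00] F [ 0.02  0.   -0.41] w 0.0447
shift [0.0002 0.0004 0.0019] turn [0.0008 0.0023 0.0002]
```

View pics/s_s.png

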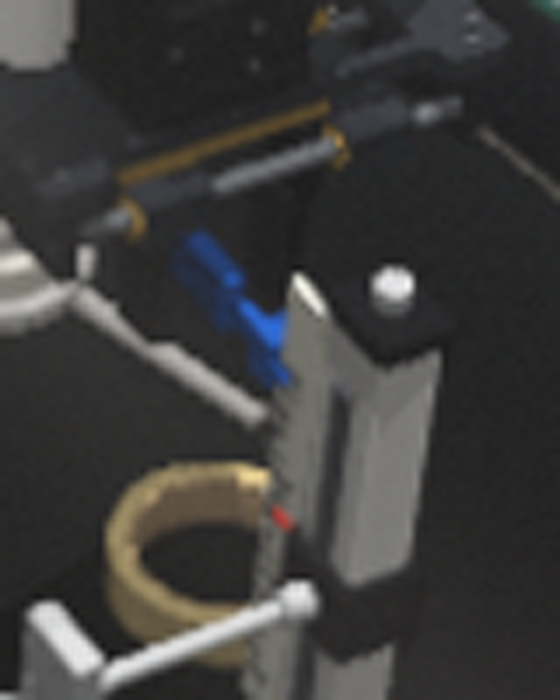

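Request:
send_rows:
  steps:
    - [[0,0,0],[0,0,0],0.03]
    - [[0,0,0],[0,0,0],0.02]
    - [[0,0,0],[0,0,0],0.012]
    - [[0,0,0],[0,0,0],0.006]
    - [[0,0,0],[0,0,0],0.004]
  grip_force: 15

```text
time_s: 22.12
tool_pos: [0.6512, 0.0948, 0.2454]
tool_rot: [-180.0, -0.0, -5.4]
force: [-0.7, -0.7, -0.7]
grip_width: 0.0196
```

Request:
send_rows:
  steps:
    - [[0,0,0],[0,0,0],0.004]
    - [[0,0,0],[0,0,0],0.004]
    - [[0,0,0],[0,0,0],0.004]
    - [[0,0,0],[0,0,0],0.004]
    - [[0,0,0],[0,0,0],0.004]

```text
time_s: 22.53
tool_pos: [0.65, 0.0949, 0.2447]
tool_rot: [-180.0, 0.1, -5.4]
force: [-5.2, 0.7, 1.7]
grip_width: 0.0096
```

```bash
python3 ff.py 4;python3 ds.py .0025 .105 .241 -5.4
```

```text
22.7333 [-5.56  0.1   1.65] sd [0.38 0.48 0.49] [0.6499609  0.09490542 0.24468073] 0.010068075749138584
scale coords now [0.002  0.1056 0.2447]
t 22.7333 pos [0.65   0.0949 0.2447] rot [-1.80e+02  1.30e-01 -5.39e+00] F [-5.15 -0.46  2.5 ] w 0.0101
shift [0.0005 0.0006 0.0037] turn [-0.0001  0.0023  0.0002]
```

The tab is pinched at 10 mm. I slide it down about 64 mm in gentle steps.

Request:
send_rows:
  steps:
    - [[-0.0004,0,0.003],[0,0,0],0.004]
    - [[-0.0008,0,0.006],[0,0,0],0.004]
    - [[-0.0008,0,0.009],[0,0,0],0.004]
    - [[-0.0008,0,0.012],[0,0,0],0.004]
    - [[-0.0008,0,0.015],[0,0,0],0.004]

```text
time_s: 23.15
tool_pos: [0.6499, 0.0949, 0.2295]
tool_rot: [-180.0, 0.0, -5.4]
force: [-3.6, 0.5, 1.9]
grip_width: 0.0099
```

Request:
send_rows:
  steps:
    - [[0,0,0.003],[0,0,0],0.004]
    - [[0,0,0.006],[0,0,0],0.004]
    - [[0,0,0.009],[0,0,0],0.004]
    - [[0,0,0.012],[0,0,0],0.004]
    - [[0,0,0.015],[0,0,0],0.004]

```text
time_s: 23.57
tool_pos: [0.65, 0.0949, 0.2145]
tool_rot: [-180.0, 0.0, -5.4]
force: [-4.7, 0.4, 2.1]
grip_width: 0.0101
```

```bash
python3 - <<'E'
from h import *
for n in("scene",):snap(n,f"pics/{n}15.png")
crop('pics/scene15.png',300,150,380,250,'pics/s_t.png',7)
E
python3 ds.py .0025 .105 .181 -5.4
```

```text
scale coords now [0.002  0.1056 0.2138]
t 23.6167 pos [0.6499 0.0949 0.2138] rot [ 1.7999e+02  4.0000e-02 -5.3800e+00] F [-4.25  0.61  0.88] w 0.0098
shift [0.0005 0.0006 0.0328] turn [0.0002 0.0007 0.0003]
```

View pics/s_t.png

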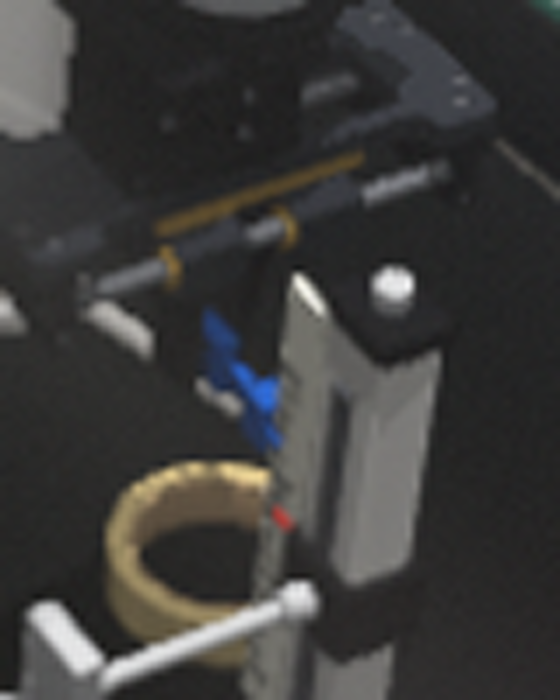

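The marker follows. The blade tip at crop (275,440) is closing on the pointer at (285,518). I continue about 33 mm.

Request:
send_rows:
  steps:
    - [[0,0,0.003],[0,0,0],0.004]
    - [[0,0,0.006],[0,0,0],0.004]
    - [[0,0,0.009],[0,0,0],0.004]
    - [[0,0,0.012],[0,0,0],0.004]
    - [[0,0,0.015],[0,0,0],0.004]

```text
time_s: 24.03
tool_pos: [0.65, 0.0949, 0.1996]
tool_rot: [-180.0, 0.0, -5.4]
force: [-5.1, 0.0, 2.1]
grip_width: 0.0099
```

Request:
send_rows:
  steps:
    - [[0,0,0.003],[0,0,0],0.004]
    - [[0,0,0.006],[0,0,0],0.004]
    - [[0,0,0.009],[0,0,0],0.004]
    - [[0,0,0.012],[0,0,0],0.004]
    - [[0,0,0.015],[0,0,0],0.004]

```text
time_s: 24.45
tool_pos: [0.65, 0.0949, 0.1846]
tool_rot: [-180.0, 0.0, -5.4]
force: [-4.7, 0.9, 1.5]
grip_width: 0.0097
```

Request:
send_rows:
  steps:
    - [[0,0,0.002],[0,0,0],0.004]
    - [[0,0,0.003],[0,0,0],0.004]
    - [[0,0,0.003],[0,0,0],0.004]
    - [[0,0,0.003],[0,0,0],0.004]
    - [[0,0,0.003],[0,0,0],0.004]

```text
time_s: 24.87
tool_pos: [0.6499, 0.0949, 0.1814]
tool_rot: [180.0, 0.0, -5.4]
force: [-5.0, 0.0, -1.3]
grip_width: 0.0101
```

```bash
python3 - <<'E'
from h import *
for n in("scene",):snap(n,f"pics/{n}16.png")
crop('pics/scene16.png',310,190,370,250,'pics/s_u.png',12)
E
python3 ds.py .0025 .105 .181 -5.4
```

```text
scale coords now [0.002  0.1055 0.1814]
t 24.9167 pos [0.65   0.0949 0.1814] rot [ 1.7999e+02  3.0000e-02 -5.3800e+00] F [-4.72  0.96 -1.03] w 0.01
shift [0.0005 0.0005 0.0004] turn [0.0001 0.0005 0.0003]
```

View pics/s_u.png

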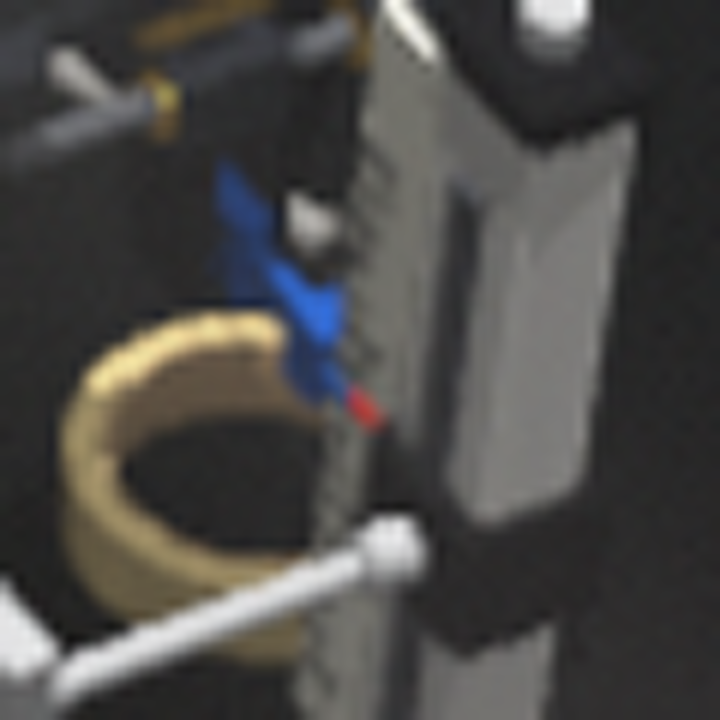

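Run:
```python
from h import *
from scipy.optimize import minimize_scalar
S=load('pics/scene0.png')
def cen(c,f,x0,x1,y0,y1):
    im=c["pixels"].astype(float);w=f(im); 
    m=np.zeros_like(w);m[y0:y1,x0:x1]=w[y0:y1,x0:x1]; yy,xx=np.mgrid[:420,:560];return np.array([(m*xx).sum(),(m*yy).sum()])/m.sum()
red=lambda i:np.clip(i[...,0]-np.maximum(i[...,1],i[...,2])-40,0,None)
r0=cen(S,red,330,350,195,215)
P=atz(S,*r0,.26)
for n in (11,15,16):
    c=load(f'pics/scene{n}.png'); r=cen(c,red,330,350,212,235)
    m=minimize_scalar(lambda d:np.linalg.norm(proj(c,P-[0,0,d])-r),bounds=(0,.15),method='bounded'); print(n,r0,r,m.x,m.fun)
# side-by-side aligned
c=load('pics/scene16.png')
for k,cc,ctr in(('a',S,r0),('b',c,r)):
    M=np.float32([[16,0,300-16*ctr[0]],[0,16,250-16*ctr[1]]]); cv2.imwrite(f'pics/al_{k}.png',cv2.warpAffine(cc["pixels"][:,:,::-1].copy(),M,(400,400),flags=cv2.INTER_CUBIC))
cv2.imwrite('pics/al.png',np.hstack([cv2.imread('pics/al_a.png'),cv2.imread('pics/al_b.png')]))
```

```text
11 [342.17870722 205.14068441] [339.74444444 223.57037037] 0.0628024703363663 0.14383413384587296
15 [342.17870722 205.14068441] [339.71551724 223.52586207] 0.0626608357029561 0.17806057341840464
16 [342.17870722 205.14068441] [339.83417085 223.66331658] 0.0630846677185202 0.04326764423112685
```

View pics/al.png

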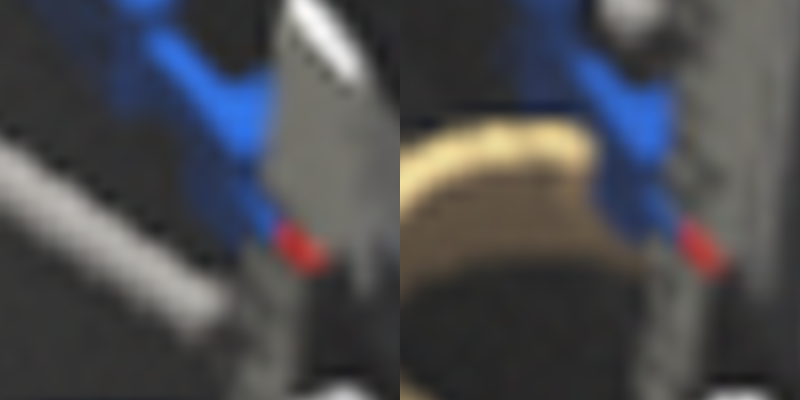

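Aligned on the red tip, the "before" and "after" views are the same: the pointer dropped 63.1 mm and the marker 63.3 mm. I release and rise.

Request:
send_rows:
  steps:
    - [[0,0,0],[0,0,0],0.012]
    - [[0,0,0],[0,0,0],0.02]
    - [[0,0,0],[0,0,0],0.03]
    - [[0,0,0],[0,0,0],0.04]
    - [[0,0,0],[0,0,0],0.045]

```text
time_s: 25.33
tool_pos: [0.6511, 0.0947, 0.1826]
tool_rot: [-180.0, -0.1, -5.4]
force: [-0.2, 0.0, -0.4]
grip_width: 0.0308
```

Request:
send_rows:
  steps:
    - [[0,0,0],[0,0,0],0.045]
    - [[0,0,0],[0,0,0],0.045]
    - [[0,0,0],[0,0,0],0.045]
    - [[0,0,0],[0,0,0],0.045]
    - [[0,0,0],[0,0,0],0.045]

```text
time_s: 25.75
tool_pos: [0.6502, 0.0949, 0.1819]
tool_rot: [-180.0, -0.0, -5.4]
force: [0.9, -0.2, -0.2]
grip_width: 0.0448
```

Request:
send_rows:
  steps:
    - [[0,0,-0.005],[0,0,0],0.045]
    - [[0,0,-0.015],[0,0,0],0.045]
    - [[0,0,-0.03],[0,0,0],0.045]
    - [[0,0,-0.05],[0,0,0],0.045]
    - [[0,0,-0.07],[0,0,0],0.045]

```text
time_s: 26.17
tool_pos: [0.6501, 0.0948, 0.2534]
tool_rot: [-180.0, -0.0, -5.4]
force: [1.7, -0.2, 0.8]
grip_width: 0.0451
```

Request:
send_rows:
  steps:
    - [[0,0,-0.025],[0,0,0],0.045]
    - [[0,0,-0.05],[0,0,0],0.045]
    - [[0,0,-0.075],[0,0,0],0.045]
    - [[0,0,-0.1],[0,0,0],0.045]
    - [[0,0,-0.12],[0,0,0],0.045]

```text
time_s: 26.58
tool_pos: [0.6503, 0.0947, 0.3754]
tool_rot: [-179.9, -0.2, -5.4]
force: [1.1, 0.1, -0.5]
grip_width: 0.0453
```

```bash
python3 - <<'E'
from h import *
for n in("scene",):snap(n,f"pics/{n}17.png")
crop('pics/scene17.png',290,170,370,290,'pics/s_v.png',6)
E
python3 ff.py 3
```

```text
26.7833 [ 0.25 -0.09  0.73] sd [0.39 0.55 1.58] [0.6503771 0.0946678 0.3729799] 0.044907507200844944
```

View pics/s_v.png

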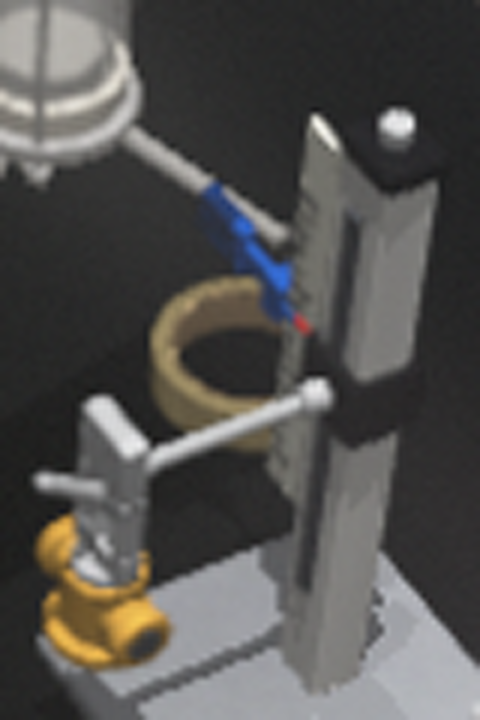

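View pics/scene17.png

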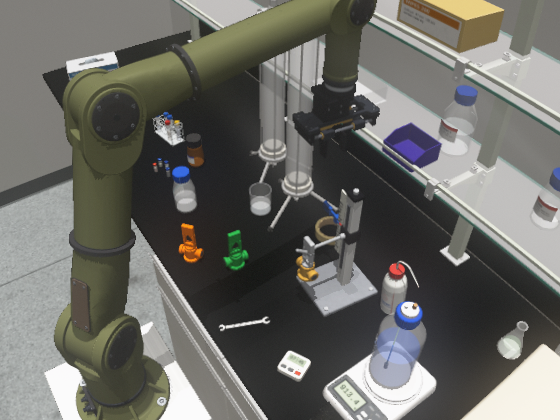

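The marker sits at the pointer, the body hangs, and the bystanders have not moved. One last check of level and stillness, then I hand in.

Run:
```python
from h import *
c=snap("scene","pics/scene18.png"); P=[]
for i in range(12):
    c=env.read_camera("scene"); im=c["pixels"].astype(float); w=np.clip(im[...,0]-np.maximum(im[...,1],im[...,2])-40,0,None)[212:235,330:350]
    yy,xx=np.mgrid[212:235,330:350]; P.append([(w*xx).sum()/w.sum(),(w*yy).sum()/w.sum()])
print(np.std(P,0),np.mean(P,0))
r=np.mean(P,0)
M=np.float32([[16,0,300-16*r[0]],[0,16,250-16*r[1]]]); b=cv2.warpAffine(c["pixels"][:,:,::-1].copy(),M,(400,400),flags=cv2.INTER_CUBIC)
cv2.imwrite('pics/al2.png',np.hstack([cv2.imread('pics/al_a.png'),b]))
```

```text
[0.00374365 0.00502303] [339.82390348 223.66904923]
```

View pics/al2.png

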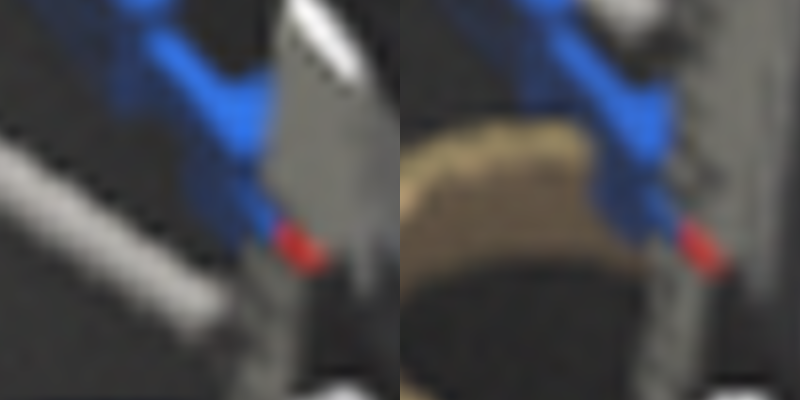

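The picture of the blade and red tip matches the level starting one, and the pointer stays still to 0.01 px.

```bash
python3 -c "
from cell import env
print(env.sign_off(), env.get_obs()['time_s'])"
```

```text
the job is handed in; nothing more can be done
the job is handed in; nothing more can be done
```

The valve body hangs by its eye in the hook's seat, the blue marker is level with the red pointer, and I handed the job in at about 27 s. The hand-in gave no verdict.

- **Hanging:** I passed the eye over the hook's tip and lowered it about 63 mm. I let go when the wrist's vertical force had gone from −3.94 N to about 0.0 N. The sensor's zero is only good to about 0.2 N.
- **Marker:** I pinched the tab and slid it down 63.3 mm. The pointer's drop measured 63.1 mm by its image. Two rougher readings by eye gave 63.5 and 65.4 mm.
- **Last checks:** The marker and pointer look the same side by side as in the level starting picture. Over 12 frames the pointer moved less than 0.01 px. The fingers were clear of everything, and the bystanders and look-alikes looked unmoved by eye.
- **Disagreement:** While lowering, a sideways force of about ±2 N came up along the hook rod. I took it for friction and eased it before letting go. Pinching the marker also showed about 5 N sideways, which went away on release.

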